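# Lock the printer control box with the blade key

### The job

Take the yellow blade key from its stand and use it to lock the lid of the 3D printer's control box: with the blade in the slot, push the orange lock in and turn it about a quarter turn clockwise until you just feel the stop, so that it springs back up, seated, at the green mark when you ease off; do not force it. Then stand the key back in its stand; touch the box and lock with nothing but the key, and leave the other things where they are.

Things in the scene. Friction and masses are not known exactly. Their poses are not given: they have to be found in the camera images.
- box: navy sheet-steel control box with a light-grey lid, 194 x 174 mm and 80 mm high, fixed to the desk. Origin at the centre of its underside, z up. On the lid sits a grey collar ring (86 mm across, 15 mm high) round the lock. A red mark on the lid lies towards the box's +x from the lock (open), a green mark towards its -y (locked).
- lock_top (a point): centre of the top face of the orange slotted lock disc, 68 mm across, on the box's vertical centre line, 101 mm above the desk while up; it moves down as the lock is pressed in, and turns with it. x axis along the slot (48 mm long, 7 mm wide, 11 mm deep, black floor), z up.
- lock (a joint): angle of the lock: 0 open (slot at the red mark), growing clockwise from above. Locked is a quarter turn on, near 1.571, but stop and seat lie up to 0.12 rad either side of that from box to box, unseen: feel for it. The lock rises only in the last 0.06 rad before the stop. Turning takes 0.05 to 0.15 N m; 0.2 to 0.3 more at the stop is plenty, far more strains it. Blade play 0.05 rad each way.
- plunger: spring plunger inside the box that carries the lock; origin at the centre of the box's underside while up, sinks 7 mm at most (spring 6 N at first, 13 N at the bottom). Spring bayonet: to turn past 0.05 to 0.3 rad the lock must be pressed in over 5 mm; between the ends a rib keeps it 5 mm down even if let go; at the locked end the spring lifts it to full height again, which secures it.
- key_grip (a point): centre of the loose key's yellow handle, 50 (x) x 26 (y) x 72 (z) mm: grip across y. Key x: along the blade's width, y: through its thickness, z: from blade to handle; half a turn about z makes no difference. Under the handle a black shoulder, 62 x 30 x 10 mm, then a steel blade 40 mm wide, 5 mm thick, 33 mm long, its last 5 mm 3.5 mm thick. 115 mm long, 0.11 to 0.23 kg.
- key_tip (a point): middle of the blade's end, 79 mm below the handle's centre along the key's z axis
- stand_mouth (a point): centre of the mouth of the key stand's slot: a fixed grey block 80 (x) x 66 (y) mm, 45 mm high, whose slot (47 mm along its x, 13 mm along its y, 40 mm deep) takes the blade; the key's shoulder then rests on the block's top (blade tip 12 mm above the desk, handle centre 91 mm). z up.
- stand: the key stand itself, origin at the centre of its underside, axes as those of its mouth
- spool: small black filament spool lying flat, 150 mm across and 44 mm high, loose bystander; origin at the centre of its underside
- roll: white paper-covered roll standing on end, 64 mm across and 55 mm high, loose bystander; origin at the centre of its underside
- scraper: spatula-like print scraper lying on the desk, loose bystander; origin at its underside
Things that resemble listed ones, but are neither listed nor needed, are in the scene too. What is shaped like the part that bears key_grip but blue or red is not meant. Leave any blue look-alike of the stand alone.

How it is judged:
On the way, in this order (a step that is already met when the one before it is completed fails the run):
1. the lock is pressed in at least 4 mm by the key (z of lock_top in the frame of box below 0.097 m and contact force between key and plunger above 2 N), for 0.1 s.
2. the lock has been turned past half way while the key presses on it (value of joint lock above 0.8 rad and contact force between key and plunger above 0.5 N), for 0.05 s.
3. the lock has sprung up in its seat, a quarter turn on (value of joint lock above 1.35 rad and z of lock_top in the frame of box above 0.099 m), for 0.3 s.
At the end, for the whole second after the job is handed in: the lock has been turned over 1.35 rad and has risen in its seat to within 2 mm of its full height; the key stands upright (within 7 degrees) in its stand, blade at least 28 mm down in the slot, let go and at rest (all of step 3 and horizontal distance between key_tip and stand_mouth below 0.012 m and z of key_tip in the frame of stand_mouth below -0.028 m and angle between key_grip's own z axis and vertical below 0.12 rad and linear speed of key below 0.01 m/s); the robot touches nothing.
It fails at once if the fingers or the arm touch the lock or the box (contact force between any of the fingers, the arm and box above 1 N).
It fails at once if the key is forced on the lock or lid with more than 60 N (contact force between key and box above 60 N).
It fails at once if the spool, roll or scraper is moved more than 20 mm (distance of any of spool, roll, scraper from where it was at the start of the episode above 0.02 m).
It also fails if it takes over 72 s, if anything falls off the work surface, if the arm or the gripper's body presses on something with over 40 N, if the wrist force passes 120 N, or if a joint passes its speed limit or range.

### The arm

A 7-joint arm with a two-finger parallel gripper is mounted at the origin on the work surface. World frame = base frame: x ahead of the robot, y to its left, z up, the work surface at z = 0. Lengths are in m, angles in rad, forces in N, time in s.
With the tool pointing down it reaches from about 0.4 to 0.85 m from the base axis. Payload 4.5 kg.
Tool frame: the origin (TCP) lies on the centre line of the jaws, within the pads' length; the fingertips stand 11 mm ahead of it and the grasp point (between the pads) lies 8 mm behind it; z points along the fingers, y is the line along which they close (so a half turn about z gives the same grasp; the last joint's range is limited). The gripper opens to 88 mm and grips with 3 to 60 N. Pads are 18 mm wide; open, the fingers measure 123 mm over their backs; the gripper's body (75 mm by 187 mm) begins 45 mm behind the grasp point.
Start: joints at [1.234, 0.689, -0.195, 1.565, 0.157, 0.902, -0.215], TCP at [0.227, -0.583, 0.25] pointing down, gripper open.
Joint ranges: [-3.01, 3.01], [-0.46, 2.08], [-1.47, 1.51], [0.13, 2.56], [-1, 4.14], [0.04, 2.09], [-2.66, 2.66]. Speed limits (rad/s): [2.57, 2.57, 3.14, 3.14, 3.14, 3.14, 3.14].

### API

Orientations are given as a unit quaternion [x, y, z, w].
In Python, from plant import * gives the robot as it stands. The module is installed in compiled form; this text tells all that it offers.
- The arm moves only by the tool send_rows, never from a script. Its argument "motion" is a list of rows, each an object of numbers: "x", "y", "z": the shift along the tool's x, y, z in cm; "rx", "ry", "rz": the turn, a rotation vector about the tool's x, y, z in rad; "jaw": the finger opening in cm, from 0 to 8.81. In form: [{"x": .., "y": .., "z": .., "rx": .., "ry": .., "rz": .., "jaw": ..}, ...]. A call has exactly 5 rows; each row shifts and turns the commanded pose from where the row before left it, along the tool's axes as they then stand; what a row does not reach is not made up. A row lasts 1/10 s, in which the tool goes at most 50 mm and 8.59 degrees, less where a joint would pass 70% of its speed; a pose out of reach is approached as far as the arm can. A call is refused whole if a number of a shift passes 5 or a number of a turn 0.15, either way. A call with a gripper value outside its range is refused whole. The fingers move at their own pace and stop on an object; "grip_force" is the grip in N (left out, the last holds). Time passes only in rows, so rows that do not move let the fingers close, or fill a call up. It gives the time, the measured TCP pose, the force, the opening and the grip force at its end, in the units of the state.
- get_state(): the state, without advancing time (a new reading comes with each control period).
- snapshot(name): name is "side" or "top" or "wrist"; returns a dict with "img" (400x640x3 uint8, red, green, blue), "vertical_fov" (degrees; the focal length in pixels is half the picture's height over the tangent of half this angle, whatever the lens; pixels are square), "cx", "cy" (the principal point, pixels), "D" ([k1, k2, p1, p2, k3] as OpenCV has them; the pictures are not rectified), "extrinsics" (4x4, takes a point from camera to world coordinates). Camera axes: x right, y up, looking along -z (the intrinsics and any distortion apply to the point x, -y, -z); pixel columns grow to the right and rows downward; lengths in m; the calibration is good to about 2 mm. A picture is of the moment at which its call begins. There is no depth.
- finish_job(): hands the job in; it is judged then, once.
The state is a dict: "clock": time; "q": joint angles; "qd": joint speeds; "joint_torque": joint torques, N m; "tool_pos": TCP position; "eef_rot": TCP orientation; "contact_force": force on the tool from outside, world axes, zero at the start; "moment": the same for the moment, N m; "opening": opening from 0.0 (shut) to 1.0 (fully open); "finger_force": force on a finger pad.
Only numpy, scipy, OpenCV 4.12 (cv2) and the standard library are available. Lean on these libraries where they do the work, as an engineer would, in place of code of your own. Each camera call takes 0.05 s, during which the arm holds its last target. There are 200 camera calls.

## Working session

There is one attempt and no reset: what is moved stays moved. The work goes in short steps, Python scripts to look and compute and a tool call to move; the robot and the scene stay as the last step left them, time stands still between calls to the robot, and variables do not carry over. Pictures are saved under pics/ and viewed, at most 10 in all, crops included, and the job is handed in when it is done.

Besides the shell and the picture viewer there is one more tool, called after "Emit:" as name(argument=value, ...) on one line, values as JSON. send_rows: Moves the arm, as the interface text tells. Its arguments: {"type":"object","properties":{"motion":{"type":"array"},"grip_force":{"type":"number"}},"required":["motion"]}

```bash
mkdir -p pics; cat > h.py <<'E'
from plant import *
import numpy as np, cv2
from scipy.spatial.transform import Rotation as R
def cam(s):
    f=200/np.tan(np.radians(s['vertical_fov'])/2)
    return np.array([[f,0,s['cx']],[0,f,s['cy']],[0,0,1]]),np.array(s['D'],float),np.array(s['extrinsics'])
def px2w(s,pts,z):
    K,D,E=cam(s)
    u=cv2.undistortPoints(np.array(pts,float).reshape(-1,1,2),K,D).reshape(-1,2)
    d=np.c_[u[:,0],-u[:,1],-np.ones(len(u))]@E[:3,:3].T
    o=E[:3,3]; t=(z-o[2])/d[:,2]
    return o+d*t[:,None]
def w2px(s,P):
    K,D,E=cam(s); p=(np.atleast_2d(P)-E[:3,3])@E[:3,:3]
    p=p*[1,-1,-1]
    return cv2.projectPoints(p.reshape(-1,1,3),np.zeros(3),np.zeros(3),K,D)[0].reshape(-1,2)
def shot(n):
    return snapshot(n)
def save(s,name,crop=None,k=1):
    im=s['img'][:,:,::-1]
    if crop: x0,y0,x1,y1=crop; im=im[y0:y1,x0:x1]
    im=cv2.resize(im,None,fx=k,fy=k,interpolation=cv2.INTER_CUBIC)
    cv2.imwrite('pics/'+name+'.png',im)
E
python3 - <<'E'
from h import *
import pickle
for n in ('top','side'):
    s=shot(n); save(s,n+'0'); pickle.dump(s,open(n+'0.pkl','wb')); print(n,s['vertical_fov'],s['cx'],s['cy'],s['D'],np.round(s['extrinsics'],3).tolist())
st=get_state(); print({k:np.round(v,3).tolist() for k,v in st.items()})
E
```

```text
top 52.61725962228403 322.6666080522903 206.03329443086312 [0.03464826 0.         0.         0.         0.        ] [[0.017, 0.999, -0.046, 0.527], [-1.0, 0.017, 0.008, -0.068], [0.009, 0.045, 0.999, 1.167], [0.0, 0.0, 0.0, 1.0]]
side 51.02742002353592 319.84271425498235 201.41046036749398 [-0.05185148  0.          0.          0.          0.        ] [[-0.874, 0.266, -0.407, 0.136], [-0.486, -0.433, 0.759, 0.772], [0.026, 0.861, 0.508, 0.662], [0.0, 0.0, 0.0, 1.0]]
{'clock': 0.1, 'q': [1.234, 0.69, -0.195, 1.566, 0.157, 0.903, -0.215], 'qd': [0.0, -0.002, 0.001, -0.002, -0.001, -0.002, 0.001], 'joint_torque': [-0.002, -52.85, -1.271, -15.384, -0.053, 0.002, 0.0], 'tool_pos': [0.226, -0.582, 0.249], 'eef_rot': [0.983, 0.184, -0.0, -0.001], 'contact_force': [-0.656, -0.226, -0.06], 'moment': [-0.005, -0.041, 0.002], 'finger_force': 0.0, 'opening': 1.005}
```

View pics/top0.png

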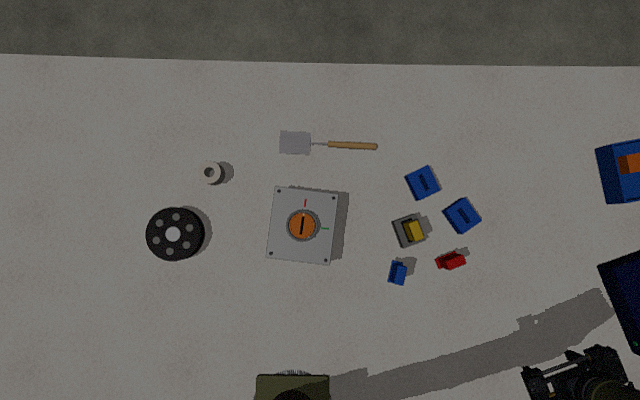

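View pics/side0.png

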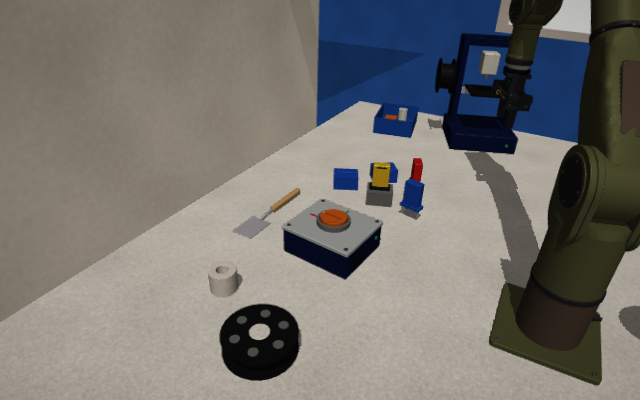

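Top image: the yellow key is at about (415,230), standing in the grey stand at (408,230). Look-alikes are the blue key (398,272), the red key (450,260) and the blue stands (422,183) and (462,215). The side view shows the yellow key upright at (381,175) in the grey block. The box lock is at (302,225), with the red mark up at (305,202) and the green mark right at (324,228). I choose the yellow key in the grey stand and will check it in a close crop.

```bash
python3 - <<'E'
from h import *
import pickle
s=pickle.load(open('top0.pkl','rb')); t=pickle.load(open('side0.pkl','rb'))
im=s['img'][:,:,::-1]
a=cv2.resize(im[205:255,380:440],None,fx=6.5,fy=6.5,interpolation=cv2.INTER_CUBIC)
b=cv2.resize(im[180:270,260:350],None,fx=4.3,fy=4.3,interpolation=cv2.INTER_CUBIC)
h=min(len(a),len(b)); cv2.imwrite('pics/crop1.png',np.hstack([a[:h],b[:h]]))
hsv=cv2.cvtColor(im,cv2.COLOR_BGR2HSV)
def blob(lo,hi,roi):
    m=cv2.inRange(hsv,lo,hi); k=np.zeros_like(m); x0,y0,x1,y1=roi;k[y0:y1,x0:x1]=m[y0:y1,x0:x1]
    ys,xs=np.nonzero(k); return np.c_[xs,ys].astype(np.float32)
for nm,lo,hi,roi,z in [('yellow',(20,120,60),(35,255,255),(380,200,440,260),.127),('orange',(5,120,60),(19,255,255),(280,200,330,250),.101),('green',(50,80,40),(85,255,255),(310,215,335,240),.08),('red',(0,150,60),(4,255,255),(295,190,315,212),.08)]:
    p=blob(lo,hi,roi); r=cv2.minAreaRect(p); print(nm,len(p),p.mean(0),r,px2w(s,[p.mean(0)],z).round(4), px2w(s,cv2.boxPoints(r),z)[:,:2].round(4).tolist())
E
```

```text
yellow 247 [414.35626 230.34413] ((413.7408447265625, 230.9123992919922), (19.650224685668945, 14.780386924743652), 70.01689147949219) [[ 0.5156 -0.3126  0.127 ]] [[0.5309, -0.2845], [0.5445, -0.32], [0.4974, -0.3375], [0.4839, -0.302]]
orange 481 [301.44907 225.20583] ((301.5, 225.5), (25.0, 25.0), 90.0) [[ 0.5238 -0.0214  0.101 ]] [[0.5554, 0.012], [0.5565, -0.0538], [0.4908, -0.055], [0.4897, 0.0107]]
green 12 [324.5 228. ] ((324.5, 227.99998474121094), (7.233555316925049, 1.1507928371429443), 9.462322235107422) [[ 0.5173 -0.0824  0.08  ]] [[0.5172, -0.0726], [0.5202, -0.073], [0.5174, -0.0922], [0.5143, -0.0918]]
red 9 [304.66666 203.22223] ((304.5, 202.5), (7.0, 1.0), 90.0) [[ 0.5829 -0.028   0.08  ]] [[0.5943, -0.026], [0.5943, -0.0287], [0.5755, -0.029], [0.5754, -0.0263]]
```

View pics/crop1.png

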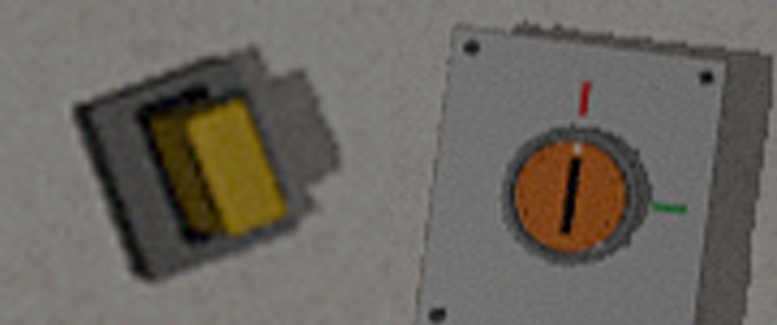

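The crop confirms it: the yellow handle stands in the grey stand, with its bright top face at roughly (412..418, 222..240). The orange lock's slot points at the red mark, so the lock is open. Tool yaw of 21° is already about aligned with the key. I'll move over the key and look with the wrist camera.

Emit:
send_rows(motion=[{"x": 3,"y": -1.2,"z": 0,"jaw": 8.8},{"x": 4.8,"y": -2},{"x": 4.8,"y": -2},{"x": 4.8,"y": -2},{"x": 4.8,"y": -2}], grip_force=25)

```text
schema error: expected keys x, y, z, rx, ry, rz, jaw
```

Emit:
send_rows(motion=[{"x": 4.5,"y": -1.8},{"x": 4.5,"y": -1.8},{"x": 3.5,"y": -1.2},{"x": 2,"y": -0.7},{"x": 0}])

```text
schema error: expected keys x, y, z, rx, ry, rz, jaw
```

```bash
python3 - <<'E'
from h import *
import pickle
st=get_state(); print({k:np.round(st[k],3).tolist() for k in ('clock','q','tool_pos','eef_rot','contact_force','moment')})
s=shot('wrist'); save(s,'w1'); pickle.dump(s,open('w1.pkl','wb')); print(np.round(s['extrinsics'],3).tolist(),s['vertical_fov'])
E
```

```text
{'clock': 0.1, 'q': [1.234, 0.69, -0.195, 1.566, 0.157, 0.903, -0.215], 'tool_pos': [0.226, -0.582, 0.249], 'eef_rot': [0.983, 0.184, -0.0, -0.001], 'contact_force': [-0.656, -0.226, -0.06], 'moment': [-0.005, -0.041, 0.002]}
[[0.362, 0.893, 0.266, 0.294], [-0.932, 0.348, 0.101, -0.555], [-0.003, -0.284, 0.959, 0.384], [0.0, 0.0, 0.0, 1.0]] 66.00511351620807
```

View pics/w1.png

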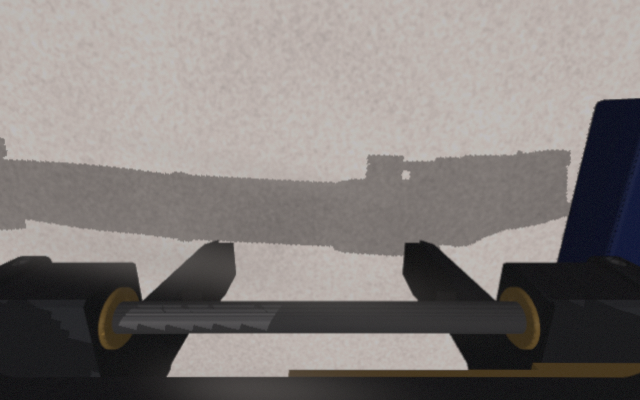

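The wrist view shows only desk and the arm's shadow, with the fingers at the bottom (x≈220 and 420). The rows need every key, so I'm resending the move.

Emit:
send_rows(motion=[{"x": 3,"y": -1.2,"z": 0,"rx": 0,"ry": 0,"rz": 0,"jaw": 8.8},{"x": 4.8,"y": -2,"z": 0,"rx": 0,"ry": 0,"rz": 0,"jaw": 8.8},{"x": 4.8,"y": -2,"z": 0,"rx": 0,"ry": 0,"rz": 0,"jaw": 8.8},{"x": 4.8,"y": -2,"z": 0,"rx": 0,"ry": 0,"rz": 0,"jaw": 8.8},{"x": 4.8,"y": -2,"z": 0,"rx": 0,"ry": 0,"rz": 0,"jaw": 8.8}], grip_force=25)

```text
clock: 0.65
tool_pos: [0.3953, -0.4203, 0.2496]
eef_rot: [0.983, 0.184, -0.0, -0.0]
contact_force: [1.1, -1.1, -0.2]
opening: 0.995
finger_force: 0.0
```

Emit:
send_rows(motion=[{"x": 4.5,"y": -1.8,"z": 0,"rx": 0,"ry": 0,"rz": 0,"jaw": 8.8},{"x": 3.5,"y": -1.8,"z": 0,"rx": 0,"ry": 0,"rz": 0,"jaw": 8.8},{"x": 2,"y": -1.2,"z": 0,"rx": 0,"ry": 0,"rz": 0,"jaw": 8.8},{"x": 0,"y": -0.7,"z": 0,"rx": 0,"ry": 0,"rz": 0,"jaw": 8.8},{"x": 0,"y": 0,"z": 0,"rx": 0,"ry": 0,"rz": 0,"jaw": 8.8}])

```text
clock: 1.15
tool_pos: [0.4665, -0.3338, 0.2495]
eef_rot: [0.983, 0.185, -0.001, -0.0]
contact_force: [-0.7, -0.8, -0.2]
opening: 1.003
finger_force: 0.0
```

```bash
python3 - <<'E'
from h import *
import pickle
st=get_state(); print({k:np.round(st[k],3).tolist() for k in ('clock','q','tool_pos','eef_rot','contact_force','moment')})
s=shot('wrist'); save(s,'w2'); pickle.dump(s,open('w2.pkl','wb')); print(np.round(s['extrinsics'],3).tolist(),s['vertical_fov'])
E
```

```text
{'clock': 1.15, 'q': [0.636, 0.62, -0.16, 1.724, 0.129, 0.809, -0.783], 'tool_pos': [0.467, -0.334, 0.249], 'eef_rot': [0.983, 0.185, -0.001, -0.0], 'contact_force': [-0.708, -0.773, -0.223], 'moment': [-0.043, 0.006, 0.001]}
[[0.363, 0.893, 0.267, 0.535], [-0.932, 0.349, 0.102, -0.307], [-0.002, -0.286, 0.958, 0.384], [0.0, 0.0, 0.0, 1.0]] 66.00511351620807
```

View pics/w2.png

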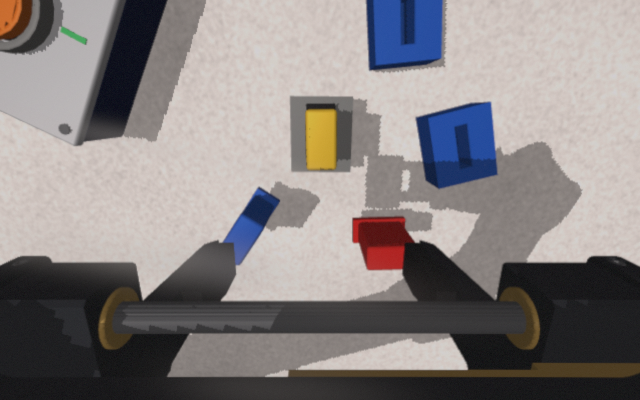

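Wrist view: the yellow top face spans about (306–337, 108–170), and the grey stand (291–352, 96–171). The blue key is at (250,225), the red one at (382,243), both nearer the base.

```bash
python3 - <<'E'
from h import *
import pickle
s=pickle.load(open('w2.pkl','rb')); im=s['img'][:,:,::-1]; hsv=cv2.cvtColor(im,cv2.COLOR_BGR2HSV)
T=np.array([.467,-.334]); a=2*np.arctan2(.185,.983); tx=np.array([np.cos(a),np.sin(a)]); ty=np.array([tx[1],-tx[0]])
def tool(P): return np.c_[(P[:,:2]-T)@tx,(P[:,:2]-T)@ty]*100
m=cv2.inRange(hsv,(20,120,130),(35,255,255)); m[200:]=0
c=max(cv2.findContours(m,0,1)[0],key=cv2.contourArea); r=cv2.minAreaRect(c); print(r)
b=cv2.boxPoints(r); P=px2w(s,b,.127); print('key',P.mean(0),[np.linalg.norm(P[i]-P[i-1]).round(4) for i in range(4)],tool(P).round(2).tolist(),tool(P).mean(0))
st=px2w(s,[(291,96),(352,97),(352,171),(291,171)],.045); print('stand',st.mean(0),tool(st).round(2).tolist(),tool(st).mean(0))
print('red/blue keys z.1',tool(px2w(s,[(353,218),(405,217),(413,268),(258,188),(279,200)],.10)).round(1).tolist())
lo=np.linspace(0,1,2)
E
```

```text
((320.0, 139.0), (60.0, 30.0), 90.0)
key [ 0.51407994 -0.31571048  0.127     ] [np.float64(0.0483), np.float64(0.0239), np.float64(0.0483), np.float64(0.0253)] [[7.47, -1.19], [7.47, 1.2], [2.63, 1.27], [2.63, -1.25]] [5.05076403 0.00763988]
stand [ 0.51276055 -0.31815046  0.045     ] [[8.81, -3.0], [8.71, 3.35], [0.92, 3.59], [0.92, -3.2]] [4.83915254 0.18698187]
red/blue keys z.1 [[-2.7, 3.2], [-2.6, 8.3], [-8.1, 9.6], [0.3, -5.9], [-0.9, -3.9]]
```

Emit:
send_rows(motion=[{"x": 2.5,"y": 0,"z": 0,"rx": 0,"ry": 0,"rz": 0,"jaw": 8.8},{"x": 2.5,"y": 0,"z": 0,"rx": 0,"ry": 0,"rz": 0,"jaw": 8.8},{"x": 0.05,"y": 0,"z": 3,"rx": 0,"ry": 0,"rz": 0,"jaw": 8.8},{"x": 0,"y": 0,"z": 4,"rx": 0,"ry": 0,"rz": 0,"jaw": 8.8},{"x": 0,"y": 0,"z": 4,"rx": 0,"ry": 0,"rz": 0,"jaw": 8.8}])

```text
clock: 1.7
tool_pos: [0.5134, -0.3191, 0.139]
eef_rot: [0.983, 0.183, 0.0, 0.001]
contact_force: [0.3, 0.5, -0.5]
opening: 1.0
finger_force: 0.0
```

Emit:
send_rows(motion=[{"x": 0,"y": 0,"z": 3,"rx": 0,"ry": 0,"rz": 0,"jaw": 8.8},{"x": 0,"y": 0,"z": 2.3,"rx": 0,"ry": 0,"rz": 0,"jaw": 8.8},{"x": 0,"y": 0,"z": 0,"rx": 0,"ry": 0,"rz": 0,"jaw": 6},{"x": 0,"y": 0,"z": 0,"rx": 0,"ry": 0,"rz": 0,"jaw": 4},{"x": 0,"y": 0,"z": 0,"rx": 0,"ry": 0,"rz": 0,"jaw": 3.5}])

```text
clock: 2.2
tool_pos: [0.515, -0.3176, 0.0883]
eef_rot: [0.983, 0.184, 0.001, 0.001]
contact_force: [0.7, -0.4, 0.4]
opening: 0.748
finger_force: 0.0
```

Emit:
send_rows(motion=[{"x": 0,"y": 0,"z": 0,"rx": 0,"ry": 0,"rz": 0,"jaw": 2.8},{"x": 0,"y": 0,"z": 0,"rx": 0,"ry": 0,"rz": 0,"jaw": 2.2},{"x": 0,"y": 0,"z": 0,"rx": 0,"ry": 0,"rz": 0,"jaw": 1.5},{"x": 0,"y": 0,"z": 0,"rx": 0,"ry": 0,"rz": 0,"jaw": 1},{"x": 0,"y": 0,"z": 0,"rx": 0,"ry": 0,"rz": 0,"jaw": 1}])

```text
clock: 2.7
tool_pos: [0.5148, -0.3161, 0.0869]
eef_rot: [0.983, 0.184, 0.0, 0.0]
contact_force: [0.4, -1.1, -0.3]
opening: 0.299
finger_force: 3.0
```

Emit:
send_rows(motion=[{"x": 0,"y": 0,"z": 0,"rx": 0,"ry": 0,"rz": 0,"jaw": 1},{"x": 0,"y": 0,"z": 0,"rx": 0,"ry": 0,"rz": 0,"jaw": 1},{"x": 0,"y": 0,"z": -1,"rx": 0,"ry": 0,"rz": 0,"jaw": 1},{"x": 0,"y": 0,"z": -2,"rx": 0,"ry": 0,"rz": 0,"jaw": 1},{"x": 0,"y": 0,"z": -3,"rx": 0,"ry": 0,"rz": 0,"jaw": 1}], grip_force=55)

```text
clock: 3.2
tool_pos: [0.5134, -0.3154, 0.1464]
eef_rot: [0.983, 0.184, -0.002, -0.001]
contact_force: [0.6, -0.1, -0.6]
opening: 0.289
finger_force: 55.0
```

Emit:
send_rows(motion=[{"x": 0,"y": 0,"z": -3,"rx": 0,"ry": 0,"rz": 0,"jaw": 1},{"x": 0,"y": 0,"z": -3,"rx": 0,"ry": 0,"rz": 0,"jaw": 1},{"x": 0,"y": 0,"z": -2,"rx": 0,"ry": 0,"rz": 0,"jaw": 1},{"x": 0,"y": 0,"z": -1,"rx": 0,"ry": 0,"rz": 0,"jaw": 1},{"x": 0,"y": 0,"z": 0,"rx": 0,"ry": 0,"rz": 0,"jaw": 1}])

```text
clock: 3.7
tool_pos: [0.5152, -0.3164, 0.2381]
eef_rot: [0.983, 0.184, 0.001, 0.001]
contact_force: [0.2, -0.2, -1.4]
opening: 0.295
finger_force: 55.0
```

```bash
python3 - <<'E'
from h import *
import pickle
st=get_state(); print({k:np.round(st[k],3).tolist() for k in ('clock','q','tool_pos','eef_rot','contact_force','moment','opening')})
s=shot('wrist'); save(s,'w3'); pickle.dump(s,open('w3.pkl','wb'))
E
```

```text
{'clock': 3.7, 'q': [0.562, 0.672, -0.154, 1.647, 0.13, 0.83, -0.846], 'tool_pos': [0.515, -0.316, 0.238], 'eef_rot': [0.983, 0.184, 0.001, 0.001], 'contact_force': [0.215, -0.21, -1.413], 'moment': [0.026, 0.03, -0.06], 'opening': 0.295}
```

View pics/w3.png

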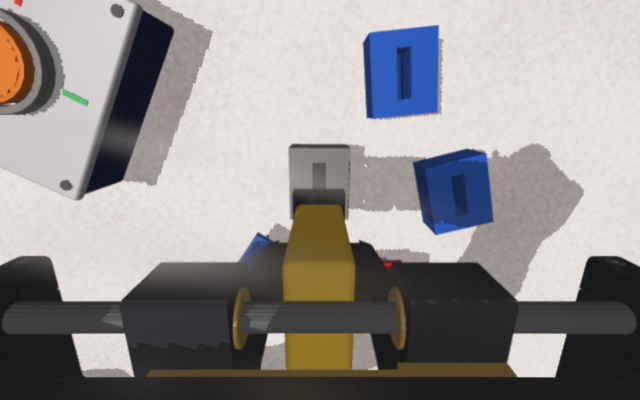

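The key is held and lifted; the stand slot at (319,175) is empty. Next I hover about 5 cm short of the lock, with the blade turned to the slot direction.

Emit:
send_rows(motion=[{"x": 0.6,"y": -2.5,"z": 0,"rx": 0,"ry": 0,"rz": 0,"jaw": 1},{"x": 1,"y": -4,"z": 0,"rx": 0,"ry": 0,"rz": 0,"jaw": 1},{"x": 1,"y": -4.2,"z": 0,"rx": 0,"ry": 0,"rz": 0,"jaw": 1},{"x": 1,"y": -4.2,"z": 0,"rx": 0,"ry": 0,"rz": 0,"jaw": 1},{"x": 1,"y": -4.2,"z": 0,"rx": 0,"ry": 0,"rz": 0,"jaw": 1}])

```text
clock: 4.25
tool_pos: [0.4869, -0.1197, 0.2353]
eef_rot: [0.983, 0.184, -0.001, -0.001]
contact_force: [-0.0, 0.6, -1.6]
opening: 0.289
finger_force: 55.0
```

Emit:
send_rows(motion=[{"x": 1,"y": -4.2,"z": 0,"rx": 0,"ry": 0,"rz": 0,"jaw": 1},{"x": 0.9,"y": -4,"z": 0,"rx": 0,"ry": 0,"rz": 0,"jaw": 1},{"x": 0.5,"y": -2.2,"z": 0,"rx": 0,"ry": 0,"rz": 0.08,"jaw": 1},{"x": 0,"y": 0,"z": 0,"rx": 0,"ry": 0,"rz": 0.12,"jaw": 1},{"x": 0,"y": 0,"z": 0,"rx": 0,"ry": 0,"rz": 0.12,"jaw": 1}])

```text
clock: 4.75
tool_pos: [0.4719, -0.0146, 0.2355]
eef_rot: [1.0, 0.024, -0.001, -0.0]
contact_force: [-0.9, -0.7, -1.1]
opening: 0.291
finger_force: 55.0
```

Emit:
send_rows(motion=[{"x": 0,"y": 0,"z": 0,"rx": 0,"ry": 0,"rz": 0.1,"jaw": 1},{"x": 0,"y": 0,"z": 0,"rx": 0,"ry": 0,"rz": 0.06,"jaw": 1},{"x": 0,"y": 0,"z": 0,"rx": 0,"ry": 0,"rz": 0,"jaw": 1},{"x": 0,"y": 0,"z": 0,"rx": 0,"ry": 0,"rz": 0,"jaw": 1},{"x": 0,"y": 0,"z": 0,"rx": 0,"ry": 0,"rz": 0,"jaw": 1}])

```text
clock: 5.25
tool_pos: [0.4727, -0.0158, 0.2362]
eef_rot: [0.999, -0.054, -0.001, 0.0]
contact_force: [-1.4, -0.4, -1.7]
opening: 0.291
finger_force: 55.0
```

```bash
python3 - <<'E'
from h import *
import pickle
for i in range(3):
    st=get_state(); print({k:np.round(st[k],4).tolist() for k in ('clock','q','tool_pos','eef_rot','contact_force','moment')})
    s=shot('wrist')
save(s,'w4'); pickle.dump((s,st),open('w4.pkl','wb'))
E
```

```text
{'clock': 5.25, 'q': [-0.0825, 0.5164, 0.0281, 2.0323, -0.0248, 0.5943, -1.7165], 'tool_pos': [0.4727, -0.0158, 0.2362], 'eef_rot': [0.9985, -0.054, -0.0005, 0.0001], 'contact_force': [-1.392, -0.3714, -1.6589], 'moment': [0.051, 0.0042, 0.0277]}
{'clock': 5.3, 'q': [-0.0825, 0.5162, 0.0282, 2.0321, -0.0249, 0.5943, -1.7166], 'tool_pos': [0.4728, -0.0158, 0.2364], 'eef_rot': [0.9985, -0.0542, -0.0004, 0.0], 'contact_force': [0.36, 0.6629, -1.5453], 'moment': [0.0019, 0.0033, -0.0056]}
{'clock': 5.35, 'q': [-0.0825, 0.516, 0.0282, 2.032, -0.0249, 0.5944, -1.7167], 'tool_pos': [0.4728, -0.0158, 0.2365], 'eef_rot': [0.9985, -0.0543, -0.0002, 0.0], 'contact_force': [-0.6333, -0.5043, -1.1852], 'moment': [0.0526, 0.0258, 0.0135]}
```

View pics/w4.png

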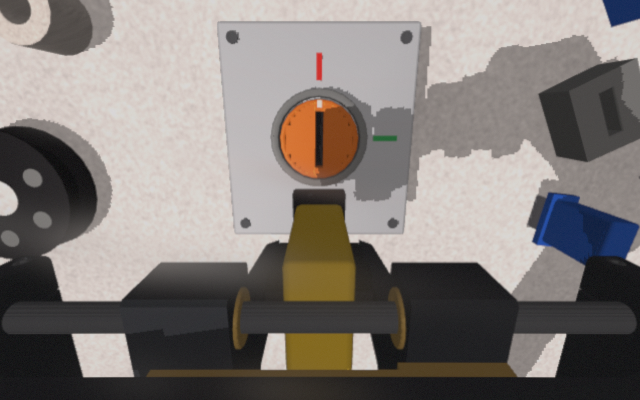

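The view shows the lock disc centred near (319,137), with its slot vertical at (319,112–165). The red mark is at (319,66) and the green mark at (385,138). Joint 7 is at -1.72, so a further quarter turn clockwise would pass its limit. I'll turn the key half round first, which makes no difference to the key. First, measure the lock against the held handle.

```bash
cat >> h.py <<'E'
def intool(P,pos,q):
    return (np.atleast_2d(P)-pos)@R.from_quat(q).as_matrix()*100
def orange(s,roi,z=.101):
    im=s['img'][:,:,::-1]; hsv=cv2.cvtColor(im,cv2.COLOR_BGR2HSV)
    m=cv2.inRange(hsv,(4,130,60),(18,255,255)); k=np.zeros_like(m); x0,y0,x1,y1=roi; k[y0:y1,x0:x1]=m[y0:y1,x0:x1]
    c=max(cv2.findContours(k,0,1)[0],key=cv2.contourArea)
    W=px2w(s,c.reshape(-1,2),z)[:,:2]; A=np.c_[2*W,np.ones(len(W))]; x=np.linalg.lstsq(A,(W**2).sum(1),rcond=None)[0]
    rad=np.sqrt(x[2]+x[0]**2+x[1]**2)
    # slot: dark pixels inside disc
    g=im.max(2); cc=cv2.convexHull(c); d=np.zeros_like(m); cv2.fillConvexPoly(d,cc,255); d=cv2.erode(d,np.ones((9,9)))
    d[g>45]=0; n,l,stt,_=cv2.connectedComponentsWithStats(d); i=1+np.argmax(stt[1:,4]); ys,xs=np.nonzero(l==i)
    S=px2w(s,np.c_[xs,ys],z-.003); r=cv2.minAreaRect((S[:,:2]*1e4).astype(np.float32))
    b=cv2.boxPoints(r)/1e4; e=[b[1]-b[0],b[2]-b[1]]; e=max(e,key=np.linalg.norm)
    ang=np.arctan2(e[1],e[0]); ang=(ang+np.pi/2)%np.pi-np.pi/2
    return x[:2],rad,np.array(r[0])/1e4,np.array(r[1])/10,ang
E
python3 - <<'E'
from h import *
import pickle
s,st=pickle.load(open('w4.pkl','rb')); pos,q=st['tool_pos'],st['eef_rot']
c,r,sc,ss,a=orange(s,(260,80,380,190)); print(c,r,'slot',sc,ss,a)
print('lock in tool',intool([*c,.101],pos,q),intool([*sc,.098],pos,q)); print('yaw tool',2*np.arctan2(q[1],q[0]))
ht=pos[2]+.0041+.036
print('handle front top', intool(px2w(s,[(285,263),(354,263)],ht),pos,q).round(2).tolist())
print('red/green',px2w(s,[(319.5,66),(385,138)],.08))
# column profile of handle, shoulder
g=s['img'].astype(int)
for y in (200,225,250,263,270): row=g[y]; y_=(row[:,0]-row[:,2]); xs=np.nonzero(y_>40)[0]; xs=xs[(xs>270)&(xs<370)]; print(y,xs.min() if len(xs) else None,xs.max() if len(xs) else None)
E
```

```text
[ 0.52179787 -0.02055324] 0.0327763962086575 slot [ 0.52260347 -0.02058141] [ 4.448386   43.62177734] -0.10653305
lock in tool [[ 4.9266064  -0.06351929 13.5480089 ]] [[ 5.00713818 -0.0694694  13.84797048]]
yaw tool -0.1086872322550899
handle front top [[2.38, -1.17, -4.01], [2.38, 1.18, -4.01]]
red/green [[ 0.58308595 -0.02807664  0.08      ]
 [ 0.51538614 -0.08182328  0.08      ]]
200 None None
225 293 344
250 287 351
263 284 354
270 283 354
```

Emit:
send_rows(motion=[{"x": 0,"y": 0,"z": 0,"rx": 0,"ry": 0,"rz": -0.08,"jaw": 1},{"x": 0,"y": 0,"z": 0,"rx": 0,"ry": 0,"rz": -0.14,"jaw": 1},{"x": 0,"y": 0,"z": 0,"rx": 0,"ry": 0,"rz": -0.14,"jaw": 1},{"x": 0,"y": 0,"z": 0,"rx": 0,"ry": 0,"rz": -0.14,"jaw": 1},{"x": 0,"y": 0,"z": 0,"rx": 0,"ry": 0,"rz": -0.14,"jaw": 1}])

```text
clock: 5.9
tool_pos: [0.473, -0.0159, 0.2368]
eef_rot: [0.964, 0.265, 0.0, 0.0]
contact_force: [-0.1, 0.8, -1.8]
opening: 0.293
finger_force: 55.0
```

Emit:
send_rows(motion=[{"x": 0,"y": 0,"z": 0,"rx": 0,"ry": 0,"rz": -0.14,"jaw": 1},{"x": 0,"y": 0,"z": 0,"rx": 0,"ry": 0,"rz": -0.14,"jaw": 1},{"x": 0,"y": 0,"z": 0,"rx": 0,"ry": 0,"rz": -0.14,"jaw": 1},{"x": 0,"y": 0,"z": 0,"rx": 0,"ry": 0,"rz": -0.14,"jaw": 1},{"x": 0,"y": 0,"z": 0,"rx": 0,"ry": 0,"rz": -0.14,"jaw": 1}])

```text
clock: 6.4
tool_pos: [0.473, -0.016, 0.2368]
eef_rot: [0.815, 0.58, 0.0, 0.0]
contact_force: [-0.7, 0.5, -1.3]
opening: 0.29
finger_force: 55.0
```

Emit:
send_rows(motion=[{"x": 0,"y": 0,"z": 0,"rx": 0,"ry": 0,"rz": -0.14,"jaw": 1},{"x": 0,"y": 0,"z": 0,"rx": 0,"ry": 0,"rz": -0.14,"jaw": 1},{"x": 0,"y": 0,"z": 0,"rx": 0,"ry": 0,"rz": -0.14,"jaw": 1},{"x": 0,"y": 0,"z": 0,"rx": 0,"ry": 0,"rz": -0.14,"jaw": 1},{"x": 0,"y": 0,"z": 0,"rx": 0,"ry": 0,"rz": -0.14,"jaw": 1}])

```text
clock: 6.9
tool_pos: [0.473, -0.0161, 0.2368]
eef_rot: [0.567, 0.824, -0.0, 0.0]
contact_force: [0.0, 0.0, -0.3]
opening: 0.291
finger_force: 55.0
```

Emit:
send_rows(motion=[{"x": 0,"y": 0,"z": 0,"rx": 0,"ry": 0,"rz": -0.14,"jaw": 1},{"x": 0,"y": 0,"z": 0,"rx": 0,"ry": 0,"rz": -0.14,"jaw": 1},{"x": 0,"y": 0,"z": 0,"rx": 0,"ry": 0,"rz": -0.14,"jaw": 1},{"x": 0,"y": 0,"z": 0,"rx": 0,"ry": 0,"rz": -0.14,"jaw": 1},{"x": 0,"y": 0,"z": 0,"rx": 0,"ry": 0,"rz": -0.14,"jaw": 1}])

```text
clock: 7.4
tool_pos: [0.473, -0.0162, 0.2367]
eef_rot: [0.25, 0.968, -0.0, 0.0]
contact_force: [0.3, -0.4, -1.8]
opening: 0.287
finger_force: 55.0
```

Emit:
send_rows(motion=[{"x": 0,"y": 0,"z": 0,"rx": 0,"ry": 0,"rz": -0.14,"jaw": 1},{"x": 0,"y": 0,"z": 0,"rx": 0,"ry": 0,"rz": -0.14,"jaw": 1},{"x": 0,"y": 0,"z": 0,"rx": 0,"ry": 0,"rz": -0.1,"jaw": 1},{"x": 0,"y": 0,"z": 0,"rx": 0,"ry": 0,"rz": -0.024,"jaw": 1},{"x": 0,"y": 0,"z": 0,"rx": 0,"ry": 0,"rz": 0,"jaw": 1}])

```text
clock: 7.9
tool_pos: [0.4729, -0.0161, 0.2366]
eef_rot: [0.054, 0.999, -0.0, -0.0]
contact_force: [0.3, 0.3, -1.1]
opening: 0.292
finger_force: 55.0
```

```bash
cat >> h.py <<'E'
def report(n=1):
    for i in range(n):
        st=get_state(); q=np.array(st['eef_rot']); z=R.from_quat(q).as_matrix()
        print('t',round(st['clock'],2),'pos',np.round(st['tool_pos'],4),'yaw',round(float(np.arctan2(z[1,0],z[0,0])),4),'tilt',np.round(z[:2,2],4),'F',np.round(st['contact_force'],1),'M',np.round(st['moment'],3),'q',np.round(st['q'],2))
    return st
def goto(st,P):
    print('tool move cm',intool(P,np.array(st['tool_pos']),st['eef_rot']).round(2))
E
python3 - <<'E'
from h import *
st=report(); snapshot('top'); st=report(); goto(st,[.5222,-.0206,.24])
E
```

```text
t 7.9 pos [ 0.4729 -0.0161  0.2366] yaw 3.0329 tilt [-0.0002 -0.    ] F [ 0.3  0.3 -1.1] M [ 0.033 -0.119  0.   ] q [ 0.5   0.65 -0.91  2.    0.7   0.83  0.65]
t 7.95 pos [ 0.473  -0.016   0.2367] yaw 3.0327 tilt [ 0.     -0.0001] F [-0.   0.9 -1.2] M [ 0.033 -0.148  0.019] q [ 0.5   0.65 -0.91  2.    0.7   0.83  0.65]
tool move cm [[-4.94  0.07 -0.33]]
```

Emit:
send_rows(motion=[{"x": -1,"y": 0.02,"z": 0,"rx": 0,"ry": 0,"rz": 0,"jaw": 1},{"x": -1.97,"y": 0.03,"z": 0,"rx": 0,"ry": 0,"rz": 0,"jaw": 1},{"x": -1.97,"y": 0.02,"z": 1,"rx": 0,"ry": 0,"rz": 0,"jaw": 1},{"x": 0,"y": 0,"z": 2,"rx": 0,"ry": 0,"rz": 0,"jaw": 1},{"x": 0,"y": 0,"z": 1.5,"rx": 0,"ry": 0,"rz": 0,"jaw": 1}])

```text
clock: 8.45
tool_pos: [0.5231, -0.0205, 0.1907]
eef_rot: [0.054, 0.999, -0.0, 0.0]
contact_force: [-0.6, -0.0, -1.1]
opening: 0.289
finger_force: 55.0
```

Emit:
send_rows(motion=[{"x": 0,"y": 0,"z": 0,"rx": 0,"ry": 0,"rz": 0,"jaw": 1},{"x": 0,"y": 0,"z": 0,"rx": 0,"ry": 0,"rz": 0,"jaw": 1},{"x": 0,"y": 0,"z": 0,"rx": 0,"ry": 0,"rz": 0,"jaw": 1},{"x": 0,"y": 0,"z": 0,"rx": 0,"ry": 0,"rz": 0,"jaw": 1},{"x": 0,"y": 0,"z": 0,"rx": 0,"ry": 0,"rz": 0,"jaw": 1}])

```text
clock: 8.95
tool_pos: [0.5224, -0.0204, 0.1923]
eef_rot: [0.053, 0.999, -0.0, 0.001]
contact_force: [0.6, 0.4, -1.0]
opening: 0.293
finger_force: 55.0
```

```bash
python3 - <<'E'
from h import *
import pickle
s=shot('wrist'); t=shot('side'); st=report(); goto(st,[.5222,-.0206,.19])
pickle.dump((s,t,st),open('w5.pkl','wb'))
a=cv2.resize(s['img'][100:260,220:420,::-1],None,fx=2,fy=2,interpolation=cv2.INTER_CUBIC)
b=cv2.resize(t['img'][150:230,290:390,::-1],None,fx=4,fy=4,interpolation=cv2.INTER_CUBIC)
cv2.imwrite('pics/w5.png',np.hstack([a,b]))
E
```

```text
t 9.05 pos [ 0.5223 -0.0204  0.1921] yaw 3.0347 tilt [ 0.0007 -0.0002] F [ 0.1 -0.4 -0.2] M [ 0.046 -0.173  0.042] q [ 0.44  0.76 -0.84  1.91  0.77  0.83  0.64]
tool move cm [[ 0.01 -0.02  0.21]]
```

View pics/w5.png

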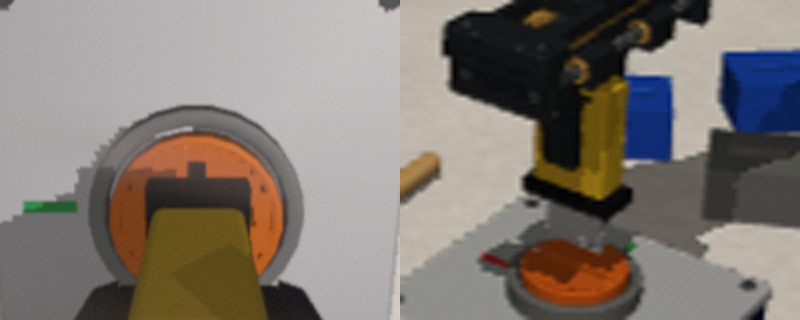

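The wrist crop shows the slot end at crop (196,168) just ahead of the shoulder (146–251), and the side crop shows the blade right above the disc. I'll check the lateral offset to sub-pixel.

```bash
python3 - <<'E'
from h import *
import pickle
s,t,st=pickle.load(open('w5.pkl','rb')); pos,q=np.array(st['tool_pos']),st['eef_rot']
g=s['img'][:,:,0].astype(float)
def edges(row,x0,x1):
    p=g[row,x0:x1]; w=np.clip(p.max()*.9-p,0,None); return (w*np.arange(x0,x1)).sum()/w.sum(), p.min(),p.max()
for r in (182,183,184,185,186): print(r,edges(r,308,330),g[r,308:330].astype(int).tolist())
for r in (194,198): 
    p=g[r,270:370]; d=np.nonzero(p<90)[0]+270; print('shoulder',r,d.min(),d.max())
print('slot tool', intool(px2w(s,[(318.2,184)],.1005),pos,q), 'shoulder', intool(px2w(s,[(292.5,194),(345.5,194)],pos[2]+.0041-.036),pos,q))
E
```

```text
182 (np.float64(317.87300796812747), np.float64(76.0), np.float64(188.0)) [185, 183, 182, 183, 180, 146, 100, 81, 78, 76, 76, 77, 77, 78, 103, 166, 184, 187, 186, 187, 187, 188]
183 (np.float64(317.8807328169187), np.float64(73.0), np.float64(187.0)) [182, 184, 183, 184, 180, 146, 100, 78, 75, 74, 75, 73, 74, 75, 101, 167, 184, 185, 186, 186, 186, 187]
184 (np.float64(317.86747584840225), np.float64(73.0), np.float64(186.0)) [176, 183, 182, 183, 180, 145, 99, 78, 74, 73, 75, 73, 74, 75, 103, 165, 185, 184, 186, 186, 185, 186]
185 (np.float64(317.8559822747415), np.float64(72.0), np.float64(186.0)) [170, 183, 183, 184, 181, 146, 97, 78, 73, 72, 73, 73, 72, 76, 103, 166, 183, 185, 186, 186, 185, 186]
186 (np.float64(317.8688365314549), np.float64(71.0), np.float64(186.0)) [170, 184, 184, 183, 181, 145, 98, 75, 73, 72, 72, 71, 71, 74, 102, 165, 183, 185, 185, 186, 185, 185]
shoulder 194 270 361
shoulder 198 270 362
slot tool [[2.13477329e+00 6.81249450e-03 9.15741145e+00]] shoulder [[ 2.9535085  -1.43055486  3.18808204]
 [ 2.95253301  1.53647074  3.18774883]]
```

Emit:
send_rows(motion=[{"x": 0,"y": -0.03,"z": 0.8,"rx": 0,"ry": 0,"rz": 0,"jaw": 1},{"x": 0,"y": 0,"z": 0.6,"rx": 0,"ry": 0,"rz": 0,"jaw": 1},{"x": 0,"y": 0,"z": 0.4,"rx": 0,"ry": 0,"rz": 0,"jaw": 1},{"x": 0,"y": 0,"z": 0.3,"rx": 0,"ry": 0,"rz": 0,"jaw": 1},{"x": 0,"y": 0,"z": 0,"rx": 0,"ry": 0,"rz": 0,"jaw": 1}])

```text
clock: 9.55
tool_pos: [0.5218, -0.0207, 0.1701]
eef_rot: [0.053, 0.999, -0.0, -0.001]
contact_force: [-0.0, 0.5, -1.0]
opening: 0.291
finger_force: 55.0
```

```bash
python3 -c "
from h import *
report()"
```

```text
t 9.55 pos [ 0.5218 -0.0207  0.1701] yaw 3.0349 tilt [-0.001  -0.0001] F [-0.   0.5 -1. ] M [ 0.073 -0.114 -0.045] q [ 0.42  0.79 -0.81  1.93  0.82  0.79  0.61]
```

No force with the tip 6 mm below the disc top, so the blade is in the slot. Now press.

Emit:
send_rows(motion=[{"x": 0,"y": 0,"z": 0.3,"rx": 0,"ry": 0,"rz": 0,"jaw": 1},{"x": 0,"y": 0,"z": 0.3,"rx": 0,"ry": 0,"rz": 0,"jaw": 1},{"x": 0,"y": 0,"z": 0.2,"rx": 0,"ry": 0,"rz": 0,"jaw": 1},{"x": 0,"y": 0,"z": 0,"rx": 0,"ry": 0,"rz": 0,"jaw": 1},{"x": 0,"y": 0,"z": 0,"rx": 0,"ry": 0,"rz": 0,"jaw": 1}])

```text
clock: 10.05
tool_pos: [0.5224, -0.0205, 0.1632]
eef_rot: [0.053, 0.999, -0.0, 0.0]
contact_force: [-1.2, 0.7, 4.9]
opening: 0.289
finger_force: 55.0
```

```bash
python3 -c "
from h import *
report()"
```

```text
t 10.05 pos [ 0.5224 -0.0205  0.1632] yaw 3.0349 tilt [ 0.0008 -0.0002] F [-1.2  0.7  4.9] M [-0.055  0.014  0.019] q [ 0.42  0.8  -0.8   1.94  0.83  0.77  0.59]
```

Emit:
send_rows(motion=[{"x": 0,"y": 0,"z": 0.2,"rx": 0,"ry": 0,"rz": 0,"jaw": 1},{"x": 0,"y": 0,"z": 0.2,"rx": 0,"ry": 0,"rz": 0,"jaw": 1},{"x": 0,"y": 0,"z": 0.1,"rx": 0,"ry": 0,"rz": 0,"jaw": 1},{"x": 0,"y": 0,"z": 0,"rx": 0,"ry": 0,"rz": 0,"jaw": 1},{"x": 0,"y": 0,"z": 0,"rx": 0,"ry": 0,"rz": 0,"jaw": 1}])

```text
clock: 10.55
tool_pos: [0.5225, -0.0205, 0.1586]
eef_rot: [0.053, 0.999, -0.0, 0.001]
contact_force: [-1.9, -1.3, 9.1]
opening: 0.288
finger_force: 55.0
```

```bash
python3 -c "
from h import *
report()"
```

```text
t 10.55 pos [ 0.5225 -0.0205  0.1586] yaw 3.0348 tilt [ 0.0012 -0.0003] F [-1.9 -1.3  9.1] M [-0.104  0.257 -0.005] q [ 0.41  0.81 -0.79  1.94  0.84  0.76  0.59]
```

Emit:
send_rows(motion=[{"x": 0,"y": 0,"z": 0.15,"rx": 0,"ry": 0,"rz": 0,"jaw": 1},{"x": 0,"y": 0,"z": 0.1,"rx": 0,"ry": 0,"rz": 0,"jaw": 1},{"x": 0,"y": 0,"z": 0,"rx": 0,"ry": 0,"rz": 0,"jaw": 1},{"x": 0,"y": 0,"z": 0,"rx": 0,"ry": 0,"rz": 0.04,"jaw": 1},{"x": 0,"y": 0,"z": 0,"rx": 0,"ry": 0,"rz": 0.06,"jaw": 1}])

```text
clock: 11.05
tool_pos: [0.5228, -0.0203, 0.1575]
eef_rot: [0.104, 0.995, -0.0, 0.001]
contact_force: [-4.1, -1.1, 21.2]
opening: 0.288
finger_force: 55.0
```

```bash
python3 -c "
from h import *
report()"
```

```text
t 11.05 pos [ 0.5228 -0.0203  0.1575] yaw 2.9331 tilt [ 0.0027 -0.001 ] F [-4.1 -1.1 21.2] M [-0.406  0.906  0.063] q [ 0.4   0.8  -0.76  1.94  0.83  0.74  0.5 ]
```

Emit:
send_rows(motion=[{"x": 0,"y": 0,"z": -0.08,"rx": 0,"ry": 0,"rz": 0.08,"jaw": 1},{"x": 0,"y": 0,"z": 0,"rx": 0,"ry": 0,"rz": 0.1,"jaw": 1},{"x": 0,"y": 0,"z": 0,"rx": 0,"ry": 0,"rz": 0.1,"jaw": 1},{"x": 0,"y": 0,"z": 0,"rx": 0,"ry": 0,"rz": 0.08,"jaw": 1},{"x": 0,"y": 0,"z": 0,"rx": 0,"ry": 0,"rz": 0.04,"jaw": 1}])

```text
clock: 11.55
tool_pos: [0.5228, -0.0204, 0.1576]
eef_rot: [0.3, 0.954, -0.0, 0.001]
contact_force: [-2.2, -0.2, 14.9]
opening: 0.292
finger_force: 55.0
```

```bash
python3 -c "
from h import *
report()"
```

```text
t 11.55 pos [ 0.5228 -0.0204  0.1576] yaw 2.5327 tilt [ 0.0024 -0.0008] F [-2.2 -0.2 14.9] M [-0.227  0.437  0.011] q [ 0.34  0.77 -0.66  1.95  0.75  0.68  0.18]
```

Emit:
send_rows(motion=[{"x": 0,"y": 0,"z": 0,"rx": 0,"ry": 0,"rz": 0.08,"jaw": 1},{"x": 0,"y": 0,"z": 0,"rx": 0,"ry": 0,"rz": 0.08,"jaw": 1},{"x": 0,"y": 0,"z": 0,"rx": 0,"ry": 0,"rz": 0.08,"jaw": 1},{"x": 0,"y": 0,"z": 0,"rx": 0,"ry": 0,"rz": 0.08,"jaw": 1},{"x": 0,"y": 0,"z": 0,"rx": 0,"ry": 0,"rz": 0.08,"jaw": 1}])

```text
clock: 12.05
tool_pos: [0.523, -0.0205, 0.1576]
eef_rot: [0.484, 0.875, 0.0, 0.001]
contact_force: [-1.3, -0.8, 14.7]
opening: 0.29
finger_force: 55.0
```

```bash
python3 -c "
from h import *
report()"
```

```text
t 12.05 pos [ 0.523  -0.0205  0.1576] yaw 2.1319 tilt [ 0.0027 -0.0006] F [-1.3 -0.8 14.7] M [-0.31   0.39   0.049] q [ 0.28  0.75 -0.55  1.95  0.65  0.63 -0.13]
```

Emit:
send_rows(motion=[{"x": 0,"y": 0,"z": 0,"rx": 0,"ry": 0,"rz": 0.08,"jaw": 1},{"x": 0,"y": 0,"z": 0,"rx": 0,"ry": 0,"rz": 0.08,"jaw": 1},{"x": 0,"y": 0,"z": 0,"rx": 0,"ry": 0,"rz": 0.08,"jaw": 1},{"x": 0,"y": 0,"z": 0,"rx": 0,"ry": 0,"rz": 0.08,"jaw": 1},{"x": 0,"y": 0,"z": 0,"rx": 0,"ry": 0,"rz": 0.04,"jaw": 1}])

```text
clock: 12.55
tool_pos: [0.5231, -0.0207, 0.1576]
eef_rot: [0.632, 0.775, 0.001, 0.001]
contact_force: [-1.0, -1.2, 14.5]
opening: 0.287
finger_force: 55.0
```

```bash
python3 -c "
from h import *
report()"
```

```text
t 12.55 pos [ 0.5231 -0.0207  0.1576] yaw 1.7725 tilt [ 0.0029 -0.0009] F [-1.  -1.2 14.5] M [-0.29   0.358  0.064] q [ 0.22  0.73 -0.45  1.95  0.56  0.58 -0.4 ]
```

Emit:
send_rows(motion=[{"x": 0,"y": 0,"z": 0,"rx": 0,"ry": 0,"rz": 0.04,"jaw": 1},{"x": 0,"y": 0,"z": 0,"rx": 0,"ry": 0,"rz": 0.04,"jaw": 1},{"x": 0,"y": 0,"z": 0,"rx": 0,"ry": 0,"rz": 0.04,"jaw": 1},{"x": 0,"y": 0,"z": 0,"rx": 0,"ry": 0,"rz": 0.03,"jaw": 1},{"x": 0,"y": 0,"z": 0,"rx": 0,"ry": 0,"rz": 0.02,"jaw": 1}])

```text
clock: 13.05
tool_pos: [0.5232, -0.0208, 0.1576]
eef_rot: [0.695, 0.719, 0.001, 0.001]
contact_force: [-1.7, -1.0, 15.0]
opening: 0.292
finger_force: 55.0
```

```bash
python3 -c "
from h import *
report()"
```

```text
t 13.05 pos [ 0.5232 -0.0208  0.1576] yaw 1.6039 tilt [ 0.0029 -0.0008] F [-1.7 -1.  15. ] M [-0.321  0.328  0.064] q [ 0.2   0.72 -0.4   1.95  0.51  0.57 -0.52]
```

Emit:
send_rows(motion=[{"x": 0,"y": 0,"z": 0,"rx": 0,"ry": 0,"rz": 0.02,"jaw": 1},{"x": 0,"y": 0,"z": 0,"rx": 0,"ry": 0,"rz": 0.02,"jaw": 1},{"x": 0,"y": 0,"z": 0,"rx": 0,"ry": 0,"rz": 0.01,"jaw": 1},{"x": 0,"y": 0,"z": 0,"rx": 0,"ry": 0,"rz": 0,"jaw": 1},{"x": 0,"y": 0,"z": 0,"rx": 0,"ry": 0,"rz": 0,"jaw": 1}])

```text
clock: 13.55
tool_pos: [0.5232, -0.0208, 0.1576]
eef_rot: [0.713, 0.701, 0.001, 0.001]
contact_force: [-1.7, -0.9, 13.6]
opening: 0.291
finger_force: 55.0
```

```bash
python3 -c "
from h import *
report()"
```

```text
t 13.55 pos [ 0.5232 -0.0208  0.1576] yaw 1.5548 tilt [ 0.0029 -0.0008] F [-1.7 -0.9 13.6] M [-0.316  0.368  0.048] q [ 0.19  0.72 -0.39  1.95  0.49  0.56 -0.55]
```

Emit:
send_rows(motion=[{"x": 0,"y": 0,"z": 0,"rx": 0,"ry": 0,"rz": 0.015,"jaw": 1},{"x": 0,"y": 0,"z": 0,"rx": 0,"ry": 0,"rz": 0.015,"jaw": 1},{"x": 0,"y": 0,"z": 0,"rx": 0,"ry": 0,"rz": 0.01,"jaw": 1},{"x": 0,"y": 0,"z": 0,"rx": 0,"ry": 0,"rz": 0,"jaw": 1},{"x": 0,"y": 0,"z": 0,"rx": 0,"ry": 0,"rz": 0,"jaw": 1}])

```text
clock: 14.05
tool_pos: [0.5232, -0.0208, 0.1576]
eef_rot: [0.727, 0.687, 0.001, 0.001]
contact_force: [-2.2, -0.1, 14.2]
opening: 0.29
finger_force: 55.0
```

```bash
python3 -c "
from h import *
report();snapshot('top');report()"
```

```text
t 14.05 pos [ 0.5232 -0.0208  0.1576] yaw 1.5148 tilt [ 0.0029 -0.0008] F [-2.2 -0.1 14.2] M [-0.34   0.341 -0.035] q [ 0.18  0.72 -0.38  1.95  0.48  0.56 -0.58]
t 14.1 pos [ 0.5232 -0.0208  0.1576] yaw 1.5149 tilt [ 0.0029 -0.0008] F [-1.3 -1.2 13.8] M [-0.389  0.346  0.041] q [ 0.18  0.72 -0.38  1.95  0.48  0.56 -0.58]
```

Emit:
send_rows(motion=[{"x": 0,"y": 0,"z": 0,"rx": 0,"ry": 0,"rz": 0.015,"jaw": 1},{"x": 0,"y": 0,"z": 0,"rx": 0,"ry": 0,"rz": 0.01,"jaw": 1},{"x": 0,"y": 0,"z": 0,"rx": 0,"ry": 0,"rz": 0.01,"jaw": 1},{"x": 0,"y": 0,"z": 0,"rx": 0,"ry": 0,"rz": 0,"jaw": 1},{"x": 0,"y": 0,"z": 0,"rx": 0,"ry": 0,"rz": 0,"jaw": 1}])

```text
clock: 14.6
tool_pos: [0.5232, -0.0208, 0.1576]
eef_rot: [0.739, 0.674, 0.001, 0.001]
contact_force: [-1.4, -1.6, 13.7]
opening: 0.288
finger_force: 55.0
```

```bash
python3 -c "
from h import *
report();snapshot('top');report()"
```

```text
t 14.6 pos [ 0.5232 -0.0208  0.1576] yaw 1.4798 tilt [ 0.0029 -0.0008] F [-1.4 -1.6 13.7] M [-0.348  0.343  0.051] q [ 0.18  0.72 -0.37  1.95  0.47  0.55 -0.61]
t 14.65 pos [ 0.5232 -0.0208  0.1576] yaw 1.4797 tilt [ 0.0029 -0.0008] F [-1.3 -0.6 15.3] M [-0.357  0.331 -0.036] q [ 0.18  0.72 -0.37  1.95  0.47  0.55 -0.61]
```

Emit:
send_rows(motion=[{"x": 0,"y": 0,"z": 0,"rx": 0,"ry": 0,"rz": 0.01,"jaw": 1},{"x": 0,"y": 0,"z": 0,"rx": 0,"ry": 0,"rz": 0.01,"jaw": 1},{"x": 0,"y": 0,"z": 0,"rx": 0,"ry": 0,"rz": 0.01,"jaw": 1},{"x": 0,"y": 0,"z": 0,"rx": 0,"ry": 0,"rz": 0,"jaw": 1},{"x": 0,"y": 0,"z": 0,"rx": 0,"ry": 0,"rz": 0,"jaw": 1}])

```text
clock: 15.15
tool_pos: [0.5233, -0.0208, 0.1576]
eef_rot: [0.749, 0.663, 0.001, 0.001]
contact_force: [-1.5, -1.7, 14.4]
opening: 0.293
finger_force: 55.0
```

```bash
python3 -c "
from h import *
report();snapshot('top');report()"
```

```text
t 15.15 pos [ 0.5233 -0.0208  0.1576] yaw 1.4499 tilt [ 0.0032 -0.0008] F [-1.5 -1.7 14.4] M [-0.373  0.275  0.032] q [ 0.17  0.72 -0.36  1.95  0.46  0.55 -0.63]
t 15.2 pos [ 0.5233 -0.0208  0.1576] yaw 1.4499 tilt [ 0.0032 -0.0007] F [-2.3 -0.7 13.5] M [-0.379  0.339  0.035] q [ 0.17  0.72 -0.36  1.95  0.46  0.55 -0.63]
```

Emit:
send_rows(motion=[{"x": 0,"y": 0,"z": 0,"rx": 0,"ry": 0,"rz": 0.01,"jaw": 1},{"x": 0,"y": 0,"z": 0,"rx": 0,"ry": 0,"rz": 0.01,"jaw": 1},{"x": 0,"y": 0,"z": 0,"rx": 0,"ry": 0,"rz": 0.01,"jaw": 1},{"x": 0,"y": 0,"z": 0,"rx": 0,"ry": 0,"rz": 0,"jaw": 1},{"x": 0,"y": 0,"z": 0,"rx": 0,"ry": 0,"rz": 0,"jaw": 1}])

```text
clock: 15.7
tool_pos: [0.5234, -0.0208, 0.1576]
eef_rot: [0.758, 0.652, 0.001, 0.001]
contact_force: [-0.8, -1.0, 13.2]
opening: 0.291
finger_force: 55.0
```

```bash
python3 -c "
from h import *
report();snapshot('top');report()"
```

```text
t 15.7 pos [ 0.5234 -0.0208  0.1576] yaw 1.42 tilt [ 0.0035 -0.0006] F [-0.8 -1.  13.2] M [-0.379  0.194  0.101] q [ 0.17  0.71 -0.35  1.95  0.45  0.55 -0.65]
t 15.75 pos [ 0.5234 -0.0207  0.1576] yaw 1.42 tilt [ 0.0035 -0.0006] F [-0.8 -0.9 12.3] M [-0.371  0.206  0.071] q [ 0.17  0.71 -0.35  1.95  0.45  0.55 -0.65]
```

Emit:
send_rows(motion=[{"x": 0,"y": 0,"z": 0,"rx": 0,"ry": 0,"rz": 0.01,"jaw": 1},{"x": 0,"y": 0,"z": 0,"rx": 0,"ry": 0,"rz": 0.01,"jaw": 1},{"x": 0,"y": 0,"z": 0,"rx": 0,"ry": 0,"rz": 0.01,"jaw": 1},{"x": 0,"y": 0,"z": 0,"rx": 0,"ry": 0,"rz": 0,"jaw": 1},{"x": 0,"y": 0,"z": 0,"rx": 0,"ry": 0,"rz": 0,"jaw": 1}])

```text
clock: 16.25
tool_pos: [0.5236, -0.0208, 0.1576]
eef_rot: [0.768, 0.64, 0.001, 0.001]
contact_force: [-1.2, -1.5, 13.3]
opening: 0.295
finger_force: 55.0
```

```bash
python3 -c "
from h import *
report();snapshot('top');report()"
```

```text
t 16.25 pos [ 0.5236 -0.0208  0.1576] yaw 1.3902 tilt [ 0.0038 -0.0006] F [-1.2 -1.5 13.3] M [-0.335  0.112  0.118] q [ 0.16  0.71 -0.34  1.95  0.44  0.54 -0.67]
t 16.3 pos [ 0.5236 -0.0208  0.1576] yaw 1.3901 tilt [ 0.0037 -0.0006] F [-1.1 -0.9 13. ] M [-0.418  0.179  0.066] q [ 0.16  0.71 -0.34  1.95  0.44  0.54 -0.67]
```

Emit:
send_rows(motion=[{"x": 0,"y": 0,"z": 0,"rx": 0,"ry": 0,"rz": 0.01,"jaw": 1},{"x": 0,"y": 0,"z": 0,"rx": 0,"ry": 0,"rz": 0.01,"jaw": 1},{"x": 0,"y": 0,"z": 0,"rx": 0,"ry": 0,"rz": 0.01,"jaw": 1},{"x": 0,"y": 0,"z": 0,"rx": 0,"ry": 0,"rz": 0,"jaw": 1},{"x": 0,"y": 0,"z": 0,"rx": 0,"ry": 0,"rz": 0,"jaw": 1}])

```text
clock: 16.8
tool_pos: [0.5235, -0.0207, 0.1576]
eef_rot: [0.777, 0.629, 0.001, 0.001]
contact_force: [-1.3, -1.5, 12.9]
opening: 0.293
finger_force: 55.0
```

```bash
python3 -c "
from h import *
report();snapshot('top');report()"
```

```text
t 16.8 pos [ 0.5235 -0.0207  0.1576] yaw 1.3603 tilt [ 0.0036 -0.0006] F [-1.3 -1.5 12.9] M [-0.334  0.223  0.128] q [ 0.16  0.71 -0.34  1.95  0.43  0.54 -0.69]
t 16.85 pos [ 0.5235 -0.0207  0.1576] yaw 1.3604 tilt [ 0.0036 -0.0006] F [-1.  -1.  13.8] M [-0.38   0.188  0.162] q [ 0.16  0.71 -0.34  1.95  0.43  0.54 -0.69]
```

Emit:
send_rows(motion=[{"x": 0,"y": 0,"z": 0,"rx": 0,"ry": 0,"rz": 0.01,"jaw": 1},{"x": 0,"y": 0,"z": 0,"rx": 0,"ry": 0,"rz": 0.01,"jaw": 1},{"x": 0,"y": 0,"z": 0,"rx": 0,"ry": 0,"rz": 0,"jaw": 1},{"x": 0,"y": 0,"z": 0,"rx": 0,"ry": 0,"rz": 0,"jaw": 1},{"x": 0,"y": 0,"z": 0,"rx": 0,"ry": 0,"rz": 0,"jaw": 1}])

```text
clock: 17.35
tool_pos: [0.5234, -0.0207, 0.1576]
eef_rot: [0.784, 0.621, 0.001, 0.001]
contact_force: [-1.8, -0.2, 13.2]
opening: 0.292
finger_force: 55.0
```

```bash
python3 -c "
from h import *
report();snapshot('top');report()"
```

```text
t 17.35 pos [ 0.5234 -0.0207  0.1576] yaw 1.3404 tilt [ 0.0034 -0.0006] F [-1.8 -0.2 13.2] M [-0.368  0.189  0.138] q [ 0.15  0.71 -0.33  1.95  0.43  0.54 -0.7 ]
t 17.4 pos [ 0.5234 -0.0207  0.1576] yaw 1.3404 tilt [ 0.0034 -0.0006] F [-1.  -1.1 13.5] M [-0.308  0.199  0.139] q [ 0.15  0.71 -0.33  1.95  0.43  0.54 -0.7 ]
```

Emit:
send_rows(motion=[{"x": 0,"y": 0,"z": 0,"rx": 0,"ry": 0,"rz": 0.01,"jaw": 1},{"x": 0,"y": 0,"z": 0,"rx": 0,"ry": 0,"rz": 0.01,"jaw": 1},{"x": 0,"y": 0,"z": 0,"rx": 0,"ry": 0,"rz": 0,"jaw": 1},{"x": 0,"y": 0,"z": 0,"rx": 0,"ry": 0,"rz": 0,"jaw": 1},{"x": 0,"y": 0,"z": 0,"rx": 0,"ry": 0,"rz": 0,"jaw": 1}])

```text
clock: 17.9
tool_pos: [0.5234, -0.0207, 0.1576]
eef_rot: [0.79, 0.613, 0.001, 0.001]
contact_force: [-0.3, -0.9, 14.1]
opening: 0.291
finger_force: 55.0
```

```bash
python3 -c "
from h import *
report();snapshot('top');report()"
```

```text
t 17.9 pos [ 0.5234 -0.0207  0.1576] yaw 1.3206 tilt [ 0.0035 -0.0006] F [-0.3 -0.9 14.1] M [-0.344  0.23   0.16 ] q [ 0.15  0.71 -0.33  1.96  0.42  0.54 -0.72]
t 17.95 pos [ 0.5234 -0.0207  0.1576] yaw 1.3206 tilt [ 0.0035 -0.0006] F [-1.9  0.3 14.4] M [-0.327  0.267  0.154] q [ 0.15  0.71 -0.33  1.96  0.42  0.54 -0.72]
```

Emit:
send_rows(motion=[{"x": 0,"y": 0,"z": 0,"rx": 0,"ry": 0,"rz": 0.01,"jaw": 1},{"x": 0,"y": 0,"z": 0,"rx": 0,"ry": 0,"rz": 0.01,"jaw": 1},{"x": 0,"y": 0,"z": 0,"rx": 0,"ry": 0,"rz": 0.01,"jaw": 1},{"x": 0,"y": 0,"z": 0,"rx": 0,"ry": 0,"rz": 0,"jaw": 1},{"x": 0,"y": 0,"z": 0,"rx": 0,"ry": 0,"rz": 0,"jaw": 1}])

```text
clock: 18.45
tool_pos: [0.5236, -0.0207, 0.1576]
eef_rot: [0.799, 0.602, 0.001, 0.001]
contact_force: [-0.2, -1.6, 14.1]
opening: 0.29
finger_force: 55.0
```

```bash
python3 -c "
from h import *
report();snapshot('top');report()"
```

```text
t 18.45 pos [ 0.5236 -0.0207  0.1576] yaw 1.2908 tilt [ 0.0039 -0.0007] F [-0.2 -1.6 14.1] M [-0.428  0.133  0.283] q [ 0.14  0.71 -0.32  1.96  0.41  0.54 -0.74]
t 18.5 pos [ 0.5236 -0.0207  0.1576] yaw 1.2909 tilt [ 0.0038 -0.0007] F [-1.3 -1.2 13. ] M [-0.342  0.172  0.314] q [ 0.14  0.71 -0.32  1.96  0.41  0.54 -0.74]
```

The moment rose sharply from 0.16 to 0.30 N m, so this is the stop. I'll ease off upward and check from the spring force that the lock follows.

Emit:
send_rows(motion=[{"x": 0,"y": 0,"z": -0.15,"rx": 0,"ry": 0,"rz": 0,"jaw": 1},{"x": 0,"y": 0,"z": -0.15,"rx": 0,"ry": 0,"rz": 0,"jaw": 1},{"x": 0,"y": 0,"z": -0.15,"rx": 0,"ry": 0,"rz": 0,"jaw": 1},{"x": 0,"y": 0,"z": -0.1,"rx": 0,"ry": 0,"rz": 0,"jaw": 1},{"x": 0,"y": 0,"z": 0,"rx": 0,"ry": 0,"rz": 0,"jaw": 1}])

```text
clock: 19.0
tool_pos: [0.523, -0.0212, 0.1615]
eef_rot: [0.799, 0.601, 0.0, 0.001]
contact_force: [3.8, -3.4, -1.2]
opening: 0.297
finger_force: 55.0
```

```bash
python3 -c "
from h import *
report();snapshot('top');report()"
```

```text
t 19.0 pos [ 0.523  -0.0212  0.1615] yaw 1.2896 tilt [ 0.0015 -0.0005] F [ 3.8 -3.4 -1.2] M [-0.839 -1.069  0.223] q [ 0.15  0.7  -0.32  1.95  0.41  0.55 -0.73]
t 19.05 pos [ 0.523  -0.0212  0.1616] yaw 1.2895 tilt [ 0.0016 -0.0005] F [ 2.5 -4.7 -1.8] M [-0.917 -1.12   0.259] q [ 0.15  0.7  -0.32  1.95  0.41  0.55 -0.73]
```

```bash
python3 - <<'E'
from h import *
import pickle
s=shot('wrist'); st=report(); pickle.dump((s,st),open('w6.pkl','wb'))
for nm in ('w4','w6'):
    s=pickle.load(open(nm+'.pkl','rb'))[0]; g=s['img'].astype(int)
    o=[]
    for y in (225,240,250,263,280,295,340,360):
        d=g[y,:,0]-g[y,:,2]; xs=np.nonzero(d>40)[0]; xs=xs[(xs>270)&(xs<370)]; o.append((y,xs.min(),xs.max(),(xs.min()+xs.max())/2) if len(xs) else (y,))
    print(nm,o)
s=pickle.load(open('w6.pkl','rb'))[0]; hsv=cv2.cvtColor(s['img'][:,:,::-1].copy(),cv2.COLOR_BGR2HSV)
st=pickle.load(open('w6.pkl','rb'))[1]
for nm,lo,hi in (('red',(0,120,60),(4,255,255)),('green',(45,80,40),(90,255,255))):
    m=cv2.inRange(hsv,lo,hi); n,l,q,c=cv2.connectedComponentsWithStats(m); print(nm,[(q[i].tolist(),c[i].round(1).tolist()) for i in range(1,n) if q[i][4]>15])
E
```

```text
t 19.1 pos [ 0.523  -0.0212  0.1617] yaw 1.2895 tilt [ 0.0017 -0.0005] F [ 3.7 -3.6 -1. ] M [-0.912 -1.158  0.222] q [ 0.15  0.7  -0.32  1.95  0.41  0.55 -0.73]
w4 [(225, np.int64(293), np.int64(344), np.float64(318.5)), (240, np.int64(289), np.int64(348), np.float64(318.5)), (250, np.int64(287), np.int64(351), np.float64(319.0)), (263, np.int64(284), np.int64(354), np.float64(319.0)), (280, np.int64(283), np.int64(354), np.float64(318.5)), (295, np.int64(283), np.int64(354), np.float64(318.5)), (340, np.int64(286), np.int64(352), np.float64(319.0)), (360, np.int64(287), np.int64(351), np.float64(319.0))]
w6 [(225, np.int64(271), np.int64(366), np.float64(318.5)), (240, np.int64(273), np.int64(361), np.float64(317.0)), (250, np.int64(286), np.int64(350), np.float64(318.0)), (263, np.int64(283), np.int64(353), np.float64(318.0)), (280, np.int64(282), np.int64(354), np.float64(318.0)), (295, np.int64(283), np.int64(353), np.float64(318.0)), (340, np.int64(286), np.int64(352), np.float64(319.0)), (360, np.int64(287), np.int64(351), np.float64(319.0))]
red [([386, 197, 30, 11, 182], [400.1, 201.7])]
green []
```

The force vanished instead of following: the lock stayed on the rib, so it is not yet in the seat window. The blade is still about 9 mm deep, so I'll turn a little further and watch the moment.

Emit:
send_rows(motion=[{"x": 0,"y": 0,"z": 0.1,"rx": 0,"ry": 0,"rz": 0,"jaw": 1},{"x": 0,"y": 0,"z": 0.1,"rx": 0,"ry": 0,"rz": 0.01,"jaw": 1},{"x": 0,"y": 0,"z": 0,"rx": 0,"ry": 0,"rz": 0.01,"jaw": 1},{"x": 0,"y": 0,"z": 0,"rx": 0,"ry": 0,"rz": 0,"jaw": 1},{"x": 0,"y": 0,"z": 0,"rx": 0,"ry": 0,"rz": 0,"jaw": 1}])

```text
clock: 19.6
tool_pos: [0.5235, -0.0207, 0.1609]
eef_rot: [0.805, 0.593, 0.001, 0.001]
contact_force: [2.1, -2.8, 8.9]
opening: 0.295
finger_force: 55.1
```

```bash
python3 -c "
from h import *
report();snapshot('top');report()"
```

```text
t 19.6 pos [ 0.5235 -0.0207  0.1609] yaw 1.2704 tilt [ 0.0034 -0.0005] F [ 2.1 -2.8  8.9] M [-0.948 -0.673  0.369] q [ 0.14  0.7  -0.32  1.95  0.4   0.54 -0.75]
t 19.65 pos [ 0.5235 -0.0207  0.1609] yaw 1.2704 tilt [ 0.0034 -0.0006] F [ 3.2 -3.6  9.1] M [-0.946 -0.717  0.373] q [ 0.14  0.7  -0.32  1.95  0.4   0.54 -0.75]
```

Now there is 10 N of upward force 3.3 mm above the bottom, shallower than the rib's 5 mm, so the lock is rising in its seat. The moment is 0.37 N m. I'll relax the torque slightly and raise.

Emit:
send_rows(motion=[{"x": 0,"y": 0,"z": -0.1,"rx": 0,"ry": 0,"rz": -0.01,"jaw": 1},{"x": 0,"y": 0,"z": -0.1,"rx": 0,"ry": 0,"rz": 0,"jaw": 1},{"x": 0,"y": 0,"z": -0.1,"rx": 0,"ry": 0,"rz": 0,"jaw": 1},{"x": 0,"y": 0,"z": 0,"rx": 0,"ry": 0,"rz": 0,"jaw": 1},{"x": 0,"y": 0,"z": 0,"rx": 0,"ry": 0,"rz": 0,"jaw": 1}])

```text
clock: 20.15
tool_pos: [0.523, -0.0213, 0.1625]
eef_rot: [0.802, 0.597, 0.0, 0.001]
contact_force: [4.3, -4.5, -2.2]
opening: 0.29
finger_force: 55.1
```

```bash
python3 -c "
from h import *
report();snapshot('top');report()"
```

```text
t 20.15 pos [ 0.523  -0.0213  0.1625] yaw 1.2798 tilt [ 0.0016 -0.0007] F [ 4.3 -4.5 -2.2] M [-1.074 -1.337  0.346] q [ 0.15  0.7  -0.32  1.95  0.4   0.55 -0.74]
t 20.2 pos [ 0.523  -0.0213  0.1625] yaw 1.2798 tilt [ 0.0016 -0.0007] F [ 5.  -3.9 -2.1] M [-1.079 -1.283  0.341] q [ 0.15  0.7  -0.32  1.95  0.4   0.55 -0.74]
```

There is a 6 N sideways force on the blade, mostly along tool +y, which can make the lock stick. I'll relieve it.

Emit:
send_rows(motion=[{"x": -0.02,"y": 0.04,"z": 0,"rx": 0,"ry": 0,"rz": 0,"jaw": 1},{"x": -0.02,"y": 0.04,"z": 0,"rx": 0,"ry": 0,"rz": 0,"jaw": 1},{"x": 0,"y": 0,"z": 0,"rx": 0,"ry": 0,"rz": 0,"jaw": 1},{"x": 0,"y": 0,"z": 0,"rx": 0,"ry": 0,"rz": 0,"jaw": 1},{"x": 0,"y": 0,"z": 0,"rx": 0,"ry": 0,"rz": 0,"jaw": 1}])

```text
clock: 20.7
tool_pos: [0.5231, -0.0214, 0.1625]
eef_rot: [0.802, 0.597, 0.0, 0.0]
contact_force: [3.4, -3.0, -1.6]
opening: 0.292
finger_force: 55.0
```

```bash
python3 -c "
from h import *
report();snapshot('top');report()"
```

```text
t 20.7 pos [ 0.5231 -0.0214  0.1625] yaw 1.2799 tilt [ 0.0006 -0.0002] F [ 3.4 -3.  -1.6] M [-0.852 -1.119  0.329] q [ 0.15  0.7  -0.32  1.95  0.4   0.55 -0.74]
t 20.75 pos [ 0.5231 -0.0214  0.1625] yaw 1.28 tilt [ 0.0006 -0.0002] F [ 3.1 -2.6 -0.6] M [-0.869 -1.165  0.334] q [ 0.15  0.7  -0.32  1.95  0.4   0.55 -0.74]
```

Emit:
send_rows(motion=[{"x": 0,"y": 0.03,"z": 0,"rx": 0,"ry": 0,"rz": -0.01,"jaw": 1},{"x": 0,"y": 0,"z": 0,"rx": 0,"ry": 0,"rz": -0.01,"jaw": 1},{"x": 0,"y": 0,"z": 0,"rx": 0,"ry": 0,"rz": -0.01,"jaw": 1},{"x": 0,"y": 0,"z": 0,"rx": 0,"ry": 0,"rz": 0,"jaw": 1},{"x": 0,"y": 0,"z": 0,"rx": 0,"ry": 0,"rz": 0,"jaw": 1}])

```text
clock: 21.25
tool_pos: [0.5229, -0.0213, 0.1625]
eef_rot: [0.793, 0.609, -0.0, -0.0]
contact_force: [2.4, -3.2, 0.8]
opening: 0.293
finger_force: 55.0
```

```bash
python3 -c "
from h import *
report();snapshot('top');report()"
```

```text
t 21.25 pos [ 0.5229 -0.0213  0.1625] yaw 1.3098 tilt [-0.0003  0.    ] F [ 2.4 -3.2  0.8] M [-0.706 -0.824  0.235] q [ 0.15  0.7  -0.33  1.95  0.41  0.55 -0.72]
t 21.3 pos [ 0.5229 -0.0213  0.1625] yaw 1.3098 tilt [-0.0003 -0.    ] F [ 2.3 -3.1  0.4] M [-0.68  -0.824  0.153] q [ 0.15  0.7  -0.33  1.95  0.41  0.55 -0.72]
```

Emit:
send_rows(motion=[{"x": -0.02,"y": 0.05,"z": 0,"rx": 0,"ry": 0,"rz": -0.01,"jaw": 1},{"x": 0,"y": 0,"z": 0,"rx": 0,"ry": 0,"rz": -0.01,"jaw": 1},{"x": 0,"y": 0,"z": 0,"rx": 0,"ry": 0,"rz": -0.01,"jaw": 1},{"x": 0,"y": 0,"z": 0,"rx": 0,"ry": 0,"rz": 0,"jaw": 1},{"x": 0,"y": 0,"z": 0,"rx": 0,"ry": 0,"rz": 0,"jaw": 1}])

```text
clock: 21.8
tool_pos: [0.523, -0.0212, 0.1625]
eef_rot: [0.784, 0.621, -0.0, -0.0]
contact_force: [0.5, -0.0, 0.9]
opening: 0.289
finger_force: 55.0
```

```bash
python3 -c "
from h import *
report();snapshot('top');report()"
```

```text
t 21.8 pos [ 0.523  -0.0212  0.1625] yaw 1.3401 tilt [-0.0009  0.0004] F [ 0.5 -0.   0.9] M [-0.033 -0.149  0.114] q [ 0.16  0.71 -0.34  1.95  0.42  0.56 -0.69]
t 21.85 pos [ 0.523  -0.0212  0.1624] yaw 1.3401 tilt [-0.001   0.0004] F [-0.3 -0.7  0.8] M [-0.031 -0.13   0.032] q [ 0.16  0.71 -0.34  1.95  0.42  0.56 -0.7 ]
```

Emit:
send_rows(motion=[{"x": 0,"y": 0,"z": -0.1,"rx": 0,"ry": 0,"rz": 0,"jaw": 1},{"x": 0,"y": 0,"z": 0,"rx": 0,"ry": 0,"rz": 0,"jaw": 1},{"x": 0,"y": 0,"z": 0,"rx": 0,"ry": 0,"rz": 0,"jaw": 1},{"x": 0,"y": 0,"z": 0,"rx": 0,"ry": 0,"rz": 0,"jaw": 1},{"x": 0,"y": 0,"z": 0,"rx": 0,"ry": 0,"rz": 0,"jaw": 1}])

```text
clock: 22.35
tool_pos: [0.523, -0.0215, 0.1633]
eef_rot: [0.784, 0.621, -0.0, -0.0]
contact_force: [0.0, 1.3, -2.7]
opening: 0.292
finger_force: 55.0
```

```bash
python3 -c "
from h import *
report();snapshot('top');report()"
```

```text
t 22.35 pos [ 0.523  -0.0215  0.1633] yaw 1.34 tilt [-0.0011  0.0001] F [ 0.   1.3 -2.7] M [0.23  0.021 0.072] q [ 0.16  0.7  -0.34  1.95  0.42  0.56 -0.69]
t 22.4 pos [ 0.523  -0.0215  0.1633] yaw 1.34 tilt [-0.001   0.0001] F [-0.3  1.5 -1.8] M [0.298 0.102 0.08 ] q [ 0.16  0.7  -0.34  1.95  0.42  0.56 -0.69]
```

Emit:
send_rows(motion=[{"x": 0,"y": 0,"z": 0.1,"rx": 0,"ry": 0,"rz": 0,"jaw": 1},{"x": 0,"y": 0,"z": 0.1,"rx": 0,"ry": 0,"rz": 0,"jaw": 1},{"x": 0,"y": 0,"z": 0,"rx": 0,"ry": 0,"rz": 0,"jaw": 1},{"x": 0,"y": 0,"z": 0,"rx": 0,"ry": 0,"rz": 0,"jaw": 1},{"x": 0,"y": 0,"z": 0,"rx": 0,"ry": 0,"rz": 0,"jaw": 1}])

```text
clock: 22.9
tool_pos: [0.5233, -0.0212, 0.1621]
eef_rot: [0.784, 0.621, 0.0, -0.0]
contact_force: [-2.5, 2.2, 5.2]
opening: 0.287
finger_force: 55.0
```

```bash
python3 -c "
from h import *
report();snapshot('top');report()"
```

```text
t 22.9 pos [ 0.5233 -0.0212  0.1621] yaw 1.3401 tilt [-0.0001  0.0001] F [-2.5  2.2  5.2] M [0.36  0.596 0.059] q [ 0.16  0.71 -0.34  1.95  0.42  0.56 -0.7 ]
t 22.95 pos [ 0.5233 -0.0212  0.1621] yaw 1.3401 tilt [0.     0.0001] F [-2.   1.9  4.6] M [0.387 0.607 0.058] q [ 0.16  0.71 -0.34  1.95  0.42  0.56 -0.7 ]
```

The contact now ends near z = .1625, which puts the lock about 2 mm below full height. It seems part way up the seat ramp. I'll turn clockwise again with the key barely touching; a rise should show as growing Fz.

Emit:
send_rows(motion=[{"x": 0,"y": 0,"z": -0.05,"rx": 0,"ry": 0,"rz": 0.02,"jaw": 1},{"x": 0,"y": 0,"z": 0,"rx": 0,"ry": 0,"rz": 0.01,"jaw": 1},{"x": 0,"y": 0,"z": 0,"rx": 0,"ry": 0,"rz": 0.01,"jaw": 1},{"x": 0,"y": 0,"z": 0,"rx": 0,"ry": 0,"rz": 0,"jaw": 1},{"x": 0,"y": 0,"z": 0,"rx": 0,"ry": 0,"rz": 0,"jaw": 1}])

```text
clock: 23.45
tool_pos: [0.5236, -0.0214, 0.1622]
eef_rot: [0.796, 0.605, 0.0, 0.0]
contact_force: [-1.9, 2.5, 3.9]
opening: 0.29
finger_force: 55.0
```

```bash
python3 -c "
from h import *
report();snapshot('top');report()"
```

```text
t 23.45 pos [ 0.5236 -0.0214  0.1622] yaw 1.3002 tilt [0.0004 0.0002] F [-1.9  2.5  3.9] M [0.518 0.42  0.148] q [ 0.15  0.7  -0.33  1.95  0.41  0.55 -0.72]
t 23.5 pos [ 0.5236 -0.0214  0.1622] yaw 1.3001 tilt [0.0003 0.0002] F [-2.7  2.1  5. ] M [0.529 0.462 0.221] q [ 0.15  0.7  -0.33  1.95  0.41  0.55 -0.72]
```

Emit:
send_rows(motion=[{"x": 0,"y": 0,"z": 0,"rx": 0,"ry": 0,"rz": 0.01,"jaw": 1},{"x": 0,"y": 0,"z": 0,"rx": 0,"ry": 0,"rz": 0.01,"jaw": 1},{"x": 0,"y": 0,"z": 0,"rx": 0,"ry": 0,"rz": 0,"jaw": 1},{"x": 0,"y": 0,"z": 0,"rx": 0,"ry": 0,"rz": 0,"jaw": 1},{"x": 0,"y": 0,"z": 0,"rx": 0,"ry": 0,"rz": 0,"jaw": 1}])

```text
clock: 24.0
tool_pos: [0.5238, -0.0215, 0.1621]
eef_rot: [0.802, 0.597, 0.0, 0.0]
contact_force: [-1.3, 1.5, 5.5]
opening: 0.293
finger_force: 55.0
```

```bash
python3 -c "
from h import *
report();snapshot('top');report()"
```

```text
t 24.0 pos [ 0.5238 -0.0215  0.1621] yaw 1.28 tilt [0.0007 0.0001] F [-1.3  1.5  5.5] M [0.582 0.29  0.244] q [ 0.15  0.7  -0.32  1.95  0.4   0.55 -0.74]
t 24.05 pos [ 0.5238 -0.0215  0.1621] yaw 1.2799 tilt [0.0006 0.0002] F [-1.   1.7  5.4] M [0.651 0.279 0.278] q [ 0.15  0.7  -0.32  1.95  0.4   0.55 -0.74]
```

```bash
python3 - <<'E'
from h import *
import pickle
s=shot('wrist'); st=report(); pickle.dump((s,st),open('w7.pkl','wb'))
ref=pickle.load(open('w4.pkl','rb'))[0]['img']
for nm in ('w4','w5','w6','w7'):
    im=pickle.load(open(nm+'.pkl','rb'))[0]['img']; gr=im.astype(float).mean(2)
    p=gr[190:300,305:332].mean(1); d=np.diff(p); i=np.argsort(-abs(d))[:6]
    print(nm,'edges rows',sorted([(int(k+190),round(d[k],1)) for k in i]))
    # edge at ~262
    w=abs(d[60:85]); k=np.arange(250,275); print('  subpix', (w*w*k).sum()/(w*w).sum(), np.round(p[60:85]).astype(int).tolist())
E
```

```text
t 24.1 pos [ 0.5238 -0.0215  0.1621] yaw 1.28 tilt [0.0006 0.0002] F [-0.8  3.   4.9] M [0.599 0.224 0.26 ] q [ 0.15  0.7  -0.32  1.95  0.4   0.55 -0.74]
w4 edges rows [(190, np.float64(-5.5)), (203, np.float64(15.4)), (204, np.float64(13.6)), (205, np.float64(4.5)), (260, np.float64(4.0)), (262, np.float64(3.7))]
  subpix 261.27607108985194 [69, 70, 70, 70, 70, 71, 71, 71, 72, 72, 75, 79, 83, 86, 90, 91, 92, 93, 93, 93, 94, 94, 94, 94, 94]
w5 edges rows [(203, np.float64(20.4)), (204, np.float64(11.4)), (261, np.float64(10.2)), (262, np.float64(9.5)), (268, np.float64(-8.4)), (269, np.float64(-8.7))]
  subpix 263.6956822755824 [69, 70, 70, 70, 70, 71, 71, 72, 73, 76, 82, 91, 101, 110, 117, 119, 119, 116, 110, 102, 93, 88, 88, 88, 88]
w6 edges rows [(203, np.float64(18.2)), (204, np.float64(16.8)), (261, np.float64(9.0)), (262, np.float64(8.8)), (263, np.float64(7.3)), (284, np.float64(-7.0))]
  subpix 261.2874760331253 [81, 81, 81, 81, 81, 81, 81, 81, 81, 84, 89, 96, 105, 113, 121, 124, 124, 124, 125, 125, 125, 125, 125, 125, 125]
w7 edges rows [(203, np.float64(20.8)), (204, np.float64(15.8)), (261, np.float64(8.5)), (262, np.float64(9.8)), (284, np.float64(-9.0)), (285, np.float64(-8.8))]
  subpix 261.456830297994 [80, 81, 81, 81, 81, 81, 81, 81, 82, 83, 88, 95, 103, 113, 120, 124, 124, 124, 125, 125, 125, 125, 125, 125, 125]
```

The key hasn't slipped in the grip, since the handle edge is unchanged. I'll release the torque, draw up clear of the floor so the lock can rise freely, then touch down gently to find its height.

Emit:
send_rows(motion=[{"x": 0,"y": -0.03,"z": -0.05,"rx": 0,"ry": 0,"rz": -0.03,"jaw": 1},{"x": 0,"y": 0,"z": -0.1,"rx": 0,"ry": 0,"rz": -0.02,"jaw": 1},{"x": 0,"y": 0,"z": -0.1,"rx": 0,"ry": 0,"rz": -0.02,"jaw": 1},{"x": 0,"y": 0,"z": -0.1,"rx": 0,"ry": 0,"rz": 0,"jaw": 1},{"x": 0,"y": 0,"z": 0,"rx": 0,"ry": 0,"rz": 0,"jaw": 1}])

```text
clock: 24.6
tool_pos: [0.5228, -0.0225, 0.1654]
eef_rot: [0.781, 0.624, -0.001, 0.0]
contact_force: [-1.3, -0.5, -2.1]
opening: 0.29
finger_force: 55.0
```

```bash
python3 -c "
from h import *
report();snapshot('top');report()"
```

```text
t 24.6 pos [ 0.5228 -0.0225  0.1654] yaw 1.3486 tilt [-0.0011 -0.0011] F [-1.3 -0.5 -2.1] M [-0.132  0.146  0.029] q [ 0.16  0.7  -0.34  1.95  0.42  0.57 -0.69]
t 24.65 pos [ 0.5228 -0.0224  0.1654] yaw 1.3488 tilt [-0.0009 -0.0011] F [-1.1  0.2 -1.5] M [-0.195  0.163 -0.035] q [ 0.16  0.7  -0.34  1.95  0.42  0.57 -0.69]
```

Emit:
send_rows(motion=[{"x": 0,"y": 0,"z": 0.05,"rx": 0,"ry": 0,"rz": 0,"jaw": 1},{"x": 0,"y": 0,"z": 0.05,"rx": 0,"ry": 0,"rz": 0,"jaw": 1},{"x": 0,"y": 0,"z": 0.05,"rx": 0,"ry": 0,"rz": 0,"jaw": 1},{"x": 0,"y": 0,"z": 0,"rx": 0,"ry": 0,"rz": 0,"jaw": 1},{"x": 0,"y": 0,"z": 0,"rx": 0,"ry": 0,"rz": 0,"jaw": 1}])

```text
clock: 25.15
tool_pos: [0.523, -0.0216, 0.1639]
eef_rot: [0.781, 0.625, -0.0, -0.0]
contact_force: [-1.1, -1.1, -1.8]
opening: 0.288
finger_force: 55.0
```

```bash
python3 -c "
from h import *
report();snapshot('top');report()"
```

```text
t 25.15 pos [ 0.523  -0.0216  0.1639] yaw 1.3499 tilt [-0.0004 -0.0002] F [-1.1 -1.1 -1.8] M [-0.024  0.302 -0.005] q [ 0.16  0.7  -0.34  1.95  0.42  0.56 -0.69]
t 25.2 pos [ 0.523  -0.0216  0.1639] yaw 1.3499 tilt [-0.0004 -0.0002] F [-1.3 -0.2 -0.9] M [-0.078  0.337  0.035] q [ 0.16  0.7  -0.34  1.95  0.42  0.56 -0.69]
```

Emit:
send_rows(motion=[{"x": 0,"y": 0,"z": 0.05,"rx": 0,"ry": 0,"rz": 0,"jaw": 1},{"x": 0,"y": 0,"z": 0.05,"rx": 0,"ry": 0,"rz": 0,"jaw": 1},{"x": 0,"y": 0,"z": 0,"rx": 0,"ry": 0,"rz": 0,"jaw": 1},{"x": 0,"y": 0,"z": 0,"rx": 0,"ry": 0,"rz": 0,"jaw": 1},{"x": 0,"y": 0,"z": 0,"rx": 0,"ry": 0,"rz": 0,"jaw": 1}])

```text
clock: 25.7
tool_pos: [0.5231, -0.0215, 0.163]
eef_rot: [0.781, 0.625, -0.0, -0.0]
contact_force: [-1.8, 0.0, -0.5]
opening: 0.291
finger_force: 55.0
```

```bash
python3 -c "
from h import *
report();snapshot('top');report()"
```

```text
t 25.7 pos [ 0.5231 -0.0215  0.163 ] yaw 1.35 tilt [-0.0002  0.    ] F [-1.8  0.  -0.5] M [0.065 0.453 0.032] q [ 0.16  0.7  -0.34  1.95  0.42  0.56 -0.69]
t 25.75 pos [ 0.5231 -0.0215  0.163 ] yaw 1.3499 tilt [-0.0002  0.    ] F [-1.9  0.4 -0.3] M [0.04  0.467 0.032] q [ 0.16  0.7  -0.34  1.95  0.42  0.56 -0.69]
```

Emit:
send_rows(motion=[{"x": 0,"y": 0,"z": 0.05,"rx": 0,"ry": 0,"rz": 0,"jaw": 1},{"x": 0,"y": 0,"z": 0.05,"rx": 0,"ry": 0,"rz": 0,"jaw": 1},{"x": 0,"y": 0,"z": 0,"rx": 0,"ry": 0,"rz": 0,"jaw": 1},{"x": 0,"y": 0,"z": 0,"rx": 0,"ry": 0,"rz": 0,"jaw": 1},{"x": 0,"y": 0,"z": 0,"rx": 0,"ry": 0,"rz": 0,"jaw": 1}])

```text
clock: 26.25
tool_pos: [0.5232, -0.0214, 0.1624]
eef_rot: [0.781, 0.625, 0.0, 0.0]
contact_force: [-3.6, 0.5, 4.6]
opening: 0.293
finger_force: 55.0
```

```bash
python3 -c "
from h import *
report();snapshot('top');report()"
```

```text
t 26.25 pos [ 0.5232 -0.0214  0.1624] yaw 1.3499 tilt [0.0003 0.    ] F [-3.6  0.5  4.6] M [0.206 0.863 0.039] q [ 0.16  0.71 -0.34  1.95  0.42  0.56 -0.69]
t 26.3 pos [ 0.5232 -0.0214  0.1624] yaw 1.35 tilt [ 0.0003 -0.    ] F [-3.7  0.5  5.2] M [0.144 0.787 0.054] q [ 0.16  0.71 -0.34  1.95  0.42  0.56 -0.69]
```

Emit:
send_rows(motion=[{"x": 0,"y": 0,"z": -0.5,"rx": 0,"ry": 0,"rz": 0,"jaw": 1},{"x": 0,"y": 0,"z": -1,"rx": 0,"ry": 0,"rz": 0,"jaw": 1},{"x": 0,"y": 0,"z": -2,"rx": 0,"ry": 0,"rz": 0,"jaw": 1},{"x": 0,"y": 0,"z": -2.2,"rx": 0,"ry": 0,"rz": 0,"jaw": 1},{"x": -1.5,"y": 0,"z": -1.7,"rx": 0,"ry": 0,"rz": 0,"jaw": 1}])

```text
clock: 26.8
tool_pos: [0.522, -0.0339, 0.2383]
eef_rot: [0.78, 0.626, 0.003, 0.001]
contact_force: [0.2, 0.5, -0.5]
opening: 0.292
finger_force: 55.0
```

Emit:
send_rows(motion=[{"x": -2,"y": 0,"z": 0,"rx": 0,"ry": 0,"rz": 0,"jaw": 1},{"x": -1.5,"y": 0,"z": 0,"rx": 0,"ry": 0,"rz": 0,"jaw": 1},{"x": 0,"y": 0,"z": 0,"rx": 0,"ry": 0,"rz": 0,"jaw": 1},{"x": 0,"y": 0,"z": 0,"rx": 0,"ry": 0,"rz": 0,"jaw": 1},{"x": 0,"y": 0,"z": 0,"rx": 0,"ry": 0,"rz": 0,"jaw": 1}])

```text
clock: 27.3
tool_pos: [0.5129, -0.0691, 0.2363]
eef_rot: [0.78, 0.625, 0.001, 0.0]
contact_force: [0.0, 0.4, -0.8]
opening: 0.293
finger_force: 55.0
```

```bash
python3 - <<'E'
from h import *
import pickle
s=shot('wrist'); st=report(); pickle.dump((s,st),open('w8.pkl','wb')); save(s,'w8')
try: print(orange(s,(240,60,400,200)))
except Exception as e: print(e)
E
```

```text
t 27.35 pos [ 0.5128 -0.069   0.2362] yaw 1.3515 tilt [0.0009 0.0008] F [ 0.   0.7 -0.3] M [-0.03  -0.055  0.018] q [ 0.31  0.59 -0.42  1.9   0.35  0.73 -0.53]
(array([ 0.52234397, -0.02002855]), np.float64(0.032587751237988224), array([ 0.52229146, -0.01983963]), array([43.96806335,  4.93608208]), np.float32(1.4159585))
```

View pics/w8.png

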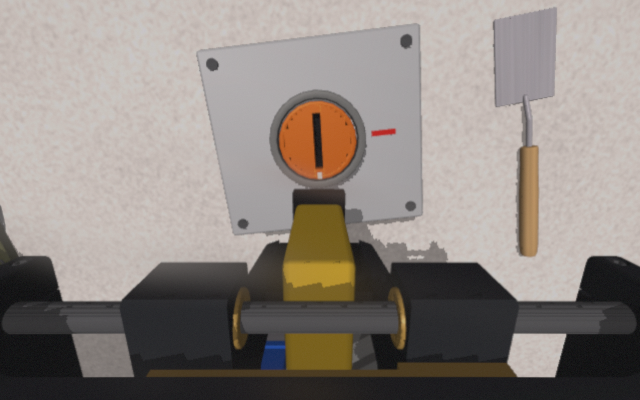

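The view shows the slot now vertical at (317,113–165), with the disc's white dot toward the green side. The red mark is at (383,132). The slot has turned 1.62 rad, which matches the felt stop. Key geometry says the lock could still be up to 2 mm low, so I'll take an oblique look from the side to measure its height.

Emit:
send_rows(motion=[{"x": 0,"y": 2.5,"z": 0,"rx": 0,"ry": 0,"rz": 0,"jaw": 1},{"x": 0,"y": 4,"z": 0.8,"rx": 0,"ry": 0,"rz": 0,"jaw": 1},{"x": 0,"y": 4,"z": 0.8,"rx": 0,"ry": 0,"rz": 0,"jaw": 1},{"x": 0,"y": 4,"z": 0.8,"rx": 0,"ry": 0,"rz": 0,"jaw": 1},{"x": 0,"y": 2.5,"z": 0.6,"rx": 0,"ry": 0,"rz": 0,"jaw": 1}])

```text
clock: 27.85
tool_pos: [0.6807, -0.1071, 0.2051]
eef_rot: [0.781, 0.625, 0.001, 0.0]
contact_force: [0.5, -0.0, -1.8]
opening: 0.289
finger_force: 55.0
```

Emit:
send_rows(motion=[{"x": 0,"y": 1,"z": 0,"rx": 0,"ry": 0,"rz": 0,"jaw": 1},{"x": 0,"y": 0,"z": 0,"rx": 0,"ry": 0,"rz": 0,"jaw": 1},{"x": 0,"y": 0,"z": 0,"rx": 0,"ry": 0,"rz": 0,"jaw": 1},{"x": 0,"y": 0,"z": 0,"rx": 0,"ry": 0,"rz": 0,"jaw": 1},{"x": 0,"y": 0,"z": 0,"rx": 0,"ry": 0,"rz": 0,"jaw": 1}])

```text
clock: 28.35
tool_pos: [0.6873, -0.1095, 0.2064]
eef_rot: [0.781, 0.625, -0.0, 0.0]
contact_force: [-1.5, -0.5, -0.8]
opening: 0.291
finger_force: 55.0
```

```bash
python3 - <<'E'
from h import *
import pickle
s=shot('wrist'); st=report(); pickle.dump((s,st),open('w9.pkl','wb'))
c0=np.array([.5222,-.0203,.101]); u=w2px(s,[c0])[0]; print('lock px',u)
x0,y0=np.maximum((u-[75,75]).astype(int),0); save(s,'w9',(x0,y0,min(x0+150,640),y0+150),4); print('crop',x0,y0)
E
```

```text
t 28.4 pos [ 0.6875 -0.1096  0.2065] yaw 1.3502 tilt [ 0.0001 -0.0002] F [-0.3  0.1 -1.2] M [ 0.005 -0.078  0.032] q [ 0.28  0.86 -0.4   1.36  0.36  1.   -0.41]
lock px [ 83.43861045 142.45052118]
crop 8 67
```

View pics/w9.png

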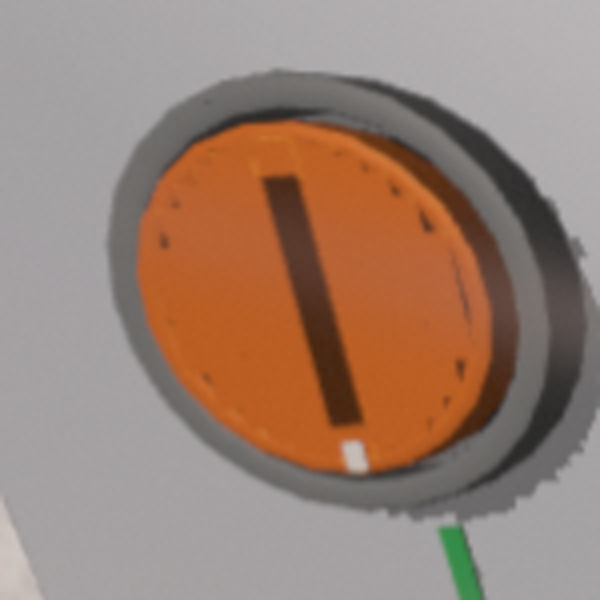

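The oblique view shows the disc top ellipse from crop (137..495, 122..472) inside the collar, its white dot toward the green mark, and some side wall showing above the collar. I'll fit the height numerically against the collar's outer edge.

```bash
python3 - <<'E'
from h import *
import pickle
from scipy.ndimage import map_coordinates
from scipy.optimize import least_squares
s=pickle.load(open('w9.pkl','rb'))[0]; im=s['img'].astype(float); gray=im.mean(2); sat=im[:,:,0]-im[:,:,2]
c=w2px(s,[[.5222,-.0203,.101]])[0]
disc=[];col=[]
for a in np.radians(np.arange(110,271,4)):   # image angle: left half (x right, y down)
    d=np.array([np.cos(a),np.sin(a)]); t=np.arange(25,75,.1); p=c[:,None]+d[:,None]*t
    ok=(p[0]>0)&(p[1]>0); 
    S=map_coordinates(sat,[p[1],p[0]],order=1); G=map_coordinates(gray,[p[1],p[0]],order=1)
    i=np.nonzero(S>60)[0]
    if not len(i): continue
    i=i[-1]; disc.append(p[:,i])
    # collar->lid: largest positive smoothed gradient after i+2.5px
    g=np.convolve(np.diff(G),np.ones(10)/10,'same'); k0=i+35; k=k0+np.argmax(g[k0:k0+120])
    if G[k+15]-G[k-15]>15: col.append(p[:,k])
disc=np.array(disc);col=np.array(col);print(len(disc),len(col))
def res(v,P,z,r):
    W=px2w(s,P,z)[:,:2]; return np.hypot(W[:,0]-v[0],W[:,1]-v[1])-r
f=least_squares(lambda v:res(v,col,.095,.043),[.522,-.020],loss='soft_l1',f_scale=.0005); print('collar c',f.x,'rms mm',1e3*np.sqrt(np.median(f.fun**2)))
f3=least_squares(lambda v:res(v[:2],col,.095,v[2]),[.522,-.020,.043],loss='soft_l1',f_scale=.0005); print('free r',f3.x)
for cc in (f.x,f3.x[:2]):
  g=least_squares(lambda v:res(cc,disc,.101+v[0]/1e3,.034),[0],loss='soft_l1',f_scale=.0005); print('disc h',.101+g.x/1e3,1e3*np.median(abs(g.fun)))
  g=least_squares(lambda v:res(cc,disc,.101+v[0]/1e3,.034+v[1]/1e3),[0,0],loss='soft_l1',f_scale=.0005); print('disc h,r free',.101+g.x[0]/1e3,.034+g.x[1]/1e3,1e3*np.median(abs(g.fun)))
# control: same on initial images? radius-only comparison
for n in ('w4','w8'):
    q=pickle.load(open(n+'.pkl','rb'))[0]; print(n,orange(q,(240,60,400,200))[1])
E
```

```text
41 41
collar c [ 0.52397083 -0.02126361] rms mm 0.2408912333493607
free r [ 0.52319846 -0.02078571  0.04228119]
disc h [0.09935489] 0.14227071654974305
disc h,r free 0.09960790444758055 0.03380801371505741 0.10948139216591934
disc h [0.09841959] 0.1796688014366679
disc h,r free 0.09912214036253478 0.03346697588184696 0.0971105959517854
w4 0.0327763962086575
w8 0.032587751237988224
```

The oblique fit gives 0.0984–0.0996 m, which is too close to the 0.099 limit to trust. I'll fix the key's height reference by touching the blade lightly on the bare lid (known z = 0.080).

Emit:
send_rows(motion=[{"x": 0.9,"y": -1.9,"z": 0,"rx": 0,"ry": 0,"rz": 0,"jaw": 1},{"x": 1.6,"y": -3,"z": 0,"rx": 0,"ry": 0,"rz": 0,"jaw": 1},{"x": 1.6,"y": -3,"z": 0.4,"rx": 0,"ry": 0,"rz": 0,"jaw": 1},{"x": 1.2,"y": -2.2,"z": 1,"rx": 0,"ry": 0,"rz": 0,"jaw": 1},{"x": 0.57,"y": -1,"z": 1.5,"rx": 0,"ry": 0,"rz": 0,"jaw": 1}])

```text
clock: 28.9
tool_pos: [0.591, -0.0259, 0.1782]
eef_rot: [0.78, 0.626, 0.001, -0.0]
contact_force: [1.0, -0.0, -1.2]
opening: 0.291
finger_force: 55.0
```

Emit:
send_rows(motion=[{"x": 0,"y": 0,"z": 1,"rx": 0,"ry": 0,"rz": 0,"jaw": 1},{"x": 0,"y": 0,"z": 0.6,"rx": 0,"ry": 0,"rz": 0,"jaw": 1},{"x": 0,"y": 0,"z": 0,"rx": 0,"ry": 0,"rz": 0,"jaw": 1},{"x": 0,"y": 0,"z": 0,"rx": 0,"ry": 0,"rz": 0,"jaw": 1},{"x": 0,"y": 0,"z": 0,"rx": 0,"ry": 0,"rz": 0,"jaw": 1}])

```text
clock: 29.4
tool_pos: [0.5932, -0.0288, 0.1614]
eef_rot: [0.781, 0.624, 0.0, 0.0]
contact_force: [0.2, 0.0, -1.3]
opening: 0.289
finger_force: 55.0
```

```bash
python3 -c "
from h import *
report();snapshot('top');report()"
```

```text
t 29.4 pos [ 0.5932 -0.0288  0.1614] yaw 1.3488 tilt [ 0.0013 -0.0001] F [ 0.2  0.  -1.3] M [-0.028 -0.02   0.014] q [ 0.18  0.78 -0.36  1.74  0.4   0.7  -0.62]
t 29.45 pos [ 0.5931 -0.0286  0.1614] yaw 1.3489 tilt [ 0.0012 -0.0001] F [ 0.9 -0.6 -1. ] M [-0.059  0.001 -0.045] q [ 0.18  0.78 -0.36  1.74  0.4   0.7  -0.62]
```

Continue down in small steps; contact is expected near .1549.

Emit:
send_rows(motion=[{"x": 0,"y": 0,"z": 0.25,"rx": 0,"ry": 0,"rz": 0,"jaw": 1},{"x": 0,"y": 0,"z": 0.25,"rx": 0,"ry": 0,"rz": 0,"jaw": 1},{"x": 0,"y": 0,"z": 0.15,"rx": 0,"ry": 0,"rz": 0,"jaw": 1},{"x": 0,"y": 0,"z": 0.05,"rx": 0,"ry": 0,"rz": 0,"jaw": 1},{"x": 0,"y": 0,"z": 0,"rx": 0,"ry": 0,"rz": 0,"jaw": 1}])

```text
clock: 29.95
tool_pos: [0.5924, -0.0282, 0.1548]
eef_rot: [0.781, 0.625, -0.0, 0.0]
contact_force: [-1.5, -0.1, 5.5]
opening: 0.289
finger_force: 55.0
```

```bash
python3 -c "
from h import *
report();snapshot('top');report()"
```

```text
t 29.95 pos [ 0.5924 -0.0282  0.1548] yaw 1.3498 tilt [ 0.0002 -0.0005] F [-1.5 -0.1  5.5] M [-0.133  0.392 -0.008] q [ 0.17  0.79 -0.36  1.74  0.41  0.68 -0.63]
t 30.0 pos [ 0.5924 -0.0282  0.1547] yaw 1.3498 tilt [ 0.0001 -0.0005] F [-1.6  0.6  5.6] M [-0.112  0.364  0.007] q [ 0.17  0.79 -0.36  1.74  0.41  0.68 -0.63]
```

The lid contact at .1548 confirms the key reference. So the lock top rests at about 0.0988 m, on the edge of its seat and a touch short of full height. I'll go back in, press, turn on to the firm stop and ease off again.

Emit:
send_rows(motion=[{"x": 0,"y": 0,"z": -1,"rx": 0,"ry": 0,"rz": 0,"jaw": 1},{"x": 0,"y": 0,"z": -2.2,"rx": 0,"ry": 0,"rz": 0,"jaw": 1},{"x": -0.2,"y": -2,"z": -0.3,"rx": 0,"ry": 0,"rz": 0,"jaw": 1},{"x": -0.3,"y": -3,"z": 0,"rx": 0,"ry": 0,"rz": 0,"jaw": 1},{"x": -0.3,"y": -2,"z": 0,"rx": 0,"ry": 0,"rz": -0.055,"jaw": 1}])

```text
clock: 30.5
tool_pos: [0.5208, -0.0203, 0.1896]
eef_rot: [0.763, 0.647, -0.0, -0.0]
contact_force: [-0.1, 0.2, -1.1]
opening: 0.292
finger_force: 55.0
```

Emit:
send_rows(motion=[{"x": 0,"y": 0,"z": 0,"rx": 0,"ry": 0,"rz": 0,"jaw": 1},{"x": 0,"y": 0,"z": 0,"rx": 0,"ry": 0,"rz": 0,"jaw": 1},{"x": 0,"y": 0,"z": 0,"rx": 0,"ry": 0,"rz": 0,"jaw": 1},{"x": 0,"y": 0,"z": 0,"rx": 0,"ry": 0,"rz": 0,"jaw": 1},{"x": 0,"y": 0,"z": 0,"rx": 0,"ry": 0,"rz": 0,"jaw": 1}])

```text
clock: 31.0
tool_pos: [0.5231, -0.0207, 0.1889]
eef_rot: [0.763, 0.646, 0.0, 0.0]
contact_force: [-1.1, 0.2, -1.7]
opening: 0.286
finger_force: 55.0
```

```bash
python3 -c "
from h import *
st=report();goto(st,[.5226,-.0206,.1705])
s=snapshot('wrist'); pos,q=np.array(st['tool_pos']),st['eef_rot']
g=s['img'][:,:,0].astype(float)
for r in range(176,192,2):
    p=g[r,300:340]; w=np.clip(p.max()*.8-p,0,None); print(r,(w*np.arange(300,340)).sum()/max(w.sum(),1e-6),p.min(),p.max())
"
```

```text
t 31.0 pos [ 0.5231 -0.0207  0.1889] yaw 1.4043 tilt [0.0006 0.0001] F [-1.1  0.2 -1.7] M [-0.004 -0.1    0.01 ] q [ 0.19  0.67 -0.39  1.93  0.41  0.63 -0.63]
tool move cm [[-0.   -0.05  1.84]]
176 0.0 175.0 186.0
178 0.0 163.0 183.0
180 0.0 171.0 179.0
182 318.3318419090231 98.0 176.0
184 317.7792421746293 70.0 177.0
186 317.86541737649065 69.0 176.0
188 317.8833746898263 66.0 145.0
190 0.0 61.0 69.0
```

Emit:
send_rows(motion=[{"x": 0,"y": -0.04,"z": 0.6,"rx": 0,"ry": 0,"rz": 0,"jaw": 1},{"x": 0,"y": 0,"z": 0.7,"rx": 0,"ry": 0,"rz": 0,"jaw": 1},{"x": 0,"y": 0,"z": 0.5,"rx": 0,"ry": 0,"rz": 0,"jaw": 1},{"x": 0,"y": 0,"z": 0.3,"rx": 0,"ry": 0,"rz": 0,"jaw": 1},{"x": 0,"y": 0,"z": 0,"rx": 0,"ry": 0,"rz": 0,"jaw": 1}])

```text
clock: 31.55
tool_pos: [0.5218, -0.0205, 0.1677]
eef_rot: [0.763, 0.646, -0.0, -0.0]
contact_force: [-1.0, 0.1, 1.5]
opening: 0.285
finger_force: 55.0
```

```bash
python3 -c "
from h import *
report();snapshot('top');report()"
```

```text
t 31.55 pos [ 0.5218 -0.0205  0.1677] yaw 1.4051 tilt [-0.0007 -0.0002] F [-1.   0.1  1.5] M [-0.056  0.14  -0.028] q [ 0.17  0.7  -0.36  1.95  0.44  0.57 -0.65]
t 31.6 pos [ 0.5218 -0.0205  0.1678] yaw 1.405 tilt [-0.0006 -0.0002] F [-0.4  0.3  1.3] M [-0.061  0.097 -0.023] q [ 0.17  0.7  -0.36  1.95  0.43  0.57 -0.65]
```

Emit:
send_rows(motion=[{"x": 0,"y": 0,"z": 0.2,"rx": 0,"ry": 0,"rz": 0,"jaw": 1},{"x": 0,"y": 0,"z": 0.15,"rx": 0,"ry": 0,"rz": 0,"jaw": 1},{"x": 0,"y": 0,"z": 0.1,"rx": 0,"ry": 0,"rz": 0,"jaw": 1},{"x": 0,"y": 0,"z": 0,"rx": 0,"ry": 0,"rz": 0,"jaw": 1},{"x": 0,"y": 0,"z": 0,"rx": 0,"ry": 0,"rz": 0,"jaw": 1}])

```text
clock: 32.1
tool_pos: [0.5221, -0.0207, 0.1635]
eef_rot: [0.763, 0.646, 0.0, 0.0]
contact_force: [0.8, -1.2, -1.5]
opening: 0.289
finger_force: 55.0
```

```bash
python3 -c "
from h import *
report();snapshot('top');report()"
```

```text
t 32.1 pos [ 0.5221 -0.0207  0.1635] yaw 1.4047 tilt [ 0.0001 -0.0001] F [ 0.8 -1.2 -1.5] M [-0.053 -0.179  0.01 ] q [ 0.17  0.7  -0.36  1.95  0.44  0.56 -0.65]
t 32.15 pos [ 0.5221 -0.0206  0.1635] yaw 1.4048 tilt [ 0.0001 -0.    ] F [ 0.6  0.4 -1.2] M [-0.045 -0.116  0.04 ] q [ 0.17  0.7  -0.36  1.95  0.44  0.56 -0.65]
```

Emit:
send_rows(motion=[{"x": 0,"y": 0,"z": 0.2,"rx": 0,"ry": 0,"rz": 0,"jaw": 1},{"x": 0,"y": 0,"z": 0.2,"rx": 0,"ry": 0,"rz": 0,"jaw": 1},{"x": 0,"y": 0,"z": 0.2,"rx": 0,"ry": 0,"rz": 0,"jaw": 1},{"x": 0,"y": 0,"z": 0.2,"rx": 0,"ry": 0,"rz": 0,"jaw": 1},{"x": 0,"y": 0,"z": 0,"rx": 0,"ry": 0,"rz": 0,"jaw": 1}])

```text
clock: 32.65
tool_pos: [0.5226, -0.0203, 0.1575]
eef_rot: [0.763, 0.646, 0.001, 0.001]
contact_force: [-3.6, 0.4, 17.3]
opening: 0.292
finger_force: 55.0
```

```bash
python3 -c "
from h import *
report();snapshot('top');report()"
```

```text
t 32.65 pos [ 0.5226 -0.0203  0.1575] yaw 1.405 tilt [ 0.0022 -0.0007] F [-3.6  0.4 17.3] M [-0.111  0.83   0.011] q [ 0.16  0.71 -0.35  1.96  0.45  0.55 -0.66]
t 32.7 pos [ 0.5226 -0.0203  0.1575] yaw 1.405 tilt [ 0.0023 -0.0007] F [-3.3  0.1 17.3] M [-0.072  0.843 -0.005] q [ 0.16  0.71 -0.35  1.96  0.45  0.55 -0.66]
```

Emit:
send_rows(motion=[{"x": 0,"y": 0,"z": 0,"rx": 0,"ry": 0,"rz": 0.03,"jaw": 1},{"x": 0,"y": 0,"z": 0,"rx": 0,"ry": 0,"rz": 0.03,"jaw": 1},{"x": 0,"y": 0,"z": 0,"rx": 0,"ry": 0,"rz": 0.02,"jaw": 1},{"x": 0,"y": 0,"z": 0,"rx": 0,"ry": 0,"rz": 0.01,"jaw": 1},{"x": 0,"y": 0,"z": 0,"rx": 0,"ry": 0,"rz": 0,"jaw": 1}])

```text
clock: 33.2
tool_pos: [0.5234, -0.0205, 0.1575]
eef_rot: [0.791, 0.611, 0.001, 0.002]
contact_force: [-2.5, 0.7, 15.8]
opening: 0.29
finger_force: 55.0
```

```bash
python3 -c "
from h import *
report();snapshot('top');report()"
```

```text
t 33.2 pos [ 0.5234 -0.0205  0.1575] yaw 1.3154 tilt [ 0.004  -0.0007] F [-2.5  0.7 15.8] M [-0.237  0.441  0.205] q [ 0.15  0.71 -0.32  1.96  0.42  0.54 -0.72]
t 33.25 pos [ 0.5234 -0.0205  0.1575] yaw 1.3155 tilt [ 0.004  -0.0007] F [-1.8 -0.5 16.2] M [-0.204  0.385  0.149] q [ 0.15  0.71 -0.32  1.96  0.42  0.54 -0.72]
```

Emit:
send_rows(motion=[{"x": 0,"y": 0,"z": 0,"rx": 0,"ry": 0,"rz": 0.015,"jaw": 1},{"x": 0,"y": 0,"z": 0,"rx": 0,"ry": 0,"rz": 0.015,"jaw": 1},{"x": 0,"y": 0,"z": 0,"rx": 0,"ry": 0,"rz": 0.01,"jaw": 1},{"x": 0,"y": 0,"z": 0,"rx": 0,"ry": 0,"rz": 0,"jaw": 1},{"x": 0,"y": 0,"z": 0,"rx": 0,"ry": 0,"rz": 0,"jaw": 1}])

```text
clock: 33.75
tool_pos: [0.5237, -0.0206, 0.1575]
eef_rot: [0.803, 0.596, 0.002, 0.002]
contact_force: [-1.8, -0.6, 15.5]
opening: 0.291
finger_force: 55.0
```

```bash
python3 -c "
from h import *
report();snapshot('top');report()"
```

```text
t 33.75 pos [ 0.5237 -0.0206  0.1575] yaw 1.276 tilt [ 0.0046 -0.0007] F [-1.8 -0.6 15.5] M [-0.294  0.223  0.311] q [ 0.14  0.71 -0.31  1.96  0.41  0.53 -0.75]
t 33.8 pos [ 0.5238 -0.0206  0.1575] yaw 1.276 tilt [ 0.0047 -0.0007] F [-0.9 -0.4 16.2] M [-0.331  0.258  0.319] q [ 0.14  0.71 -0.31  1.96  0.41  0.53 -0.75]
```

Emit:
send_rows(motion=[{"x": 0,"y": 0,"z": 0,"rx": 0,"ry": 0,"rz": 0.015,"jaw": 1},{"x": 0,"y": 0,"z": 0,"rx": 0,"ry": 0,"rz": 0.015,"jaw": 1},{"x": 0,"y": 0,"z": 0,"rx": 0,"ry": 0,"rz": 0.005,"jaw": 1},{"x": 0,"y": 0,"z": 0,"rx": 0,"ry": 0,"rz": 0,"jaw": 1},{"x": 0,"y": 0,"z": 0,"rx": 0,"ry": 0,"rz": 0,"jaw": 1}])

```text
clock: 34.3
tool_pos: [0.5241, -0.0207, 0.1576]
eef_rot: [0.813, 0.582, 0.002, 0.002]
contact_force: [-1.2, -1.4, 14.6]
opening: 0.292
finger_force: 55.1
```

```bash
python3 -c "
from h import *
report();snapshot('top');report()"
```

```text
t 34.3 pos [ 0.5241 -0.0207  0.1576] yaw 1.2415 tilt [ 0.0054 -0.0009] F [-1.2 -1.4 14.6] M [-0.424  0.042  0.465] q [ 0.14  0.71 -0.3   1.96  0.4   0.53 -0.77]
t 34.35 pos [ 0.5241 -0.0207  0.1576] yaw 1.2415 tilt [ 0.0054 -0.0009] F [-0.5 -1.7 13.8] M [-0.457  0.069  0.425] q [ 0.14  0.71 -0.3   1.96  0.4   0.53 -0.77]
```

Emit:
send_rows(motion=[{"x": 0,"y": 0,"z": -0.1,"rx": 0,"ry": 0,"rz": -0.01,"jaw": 1},{"x": 0,"y": 0,"z": -0.1,"rx": 0,"ry": 0,"rz": -0.02,"jaw": 1},{"x": 0,"y": 0.02,"z": -0.1,"rx": 0,"ry": 0,"rz": -0.02,"jaw": 1},{"x": 0,"y": 0.02,"z": -0.1,"rx": 0,"ry": 0,"rz": 0,"jaw": 1},{"x": 0,"y": 0,"z": -0.1,"rx": 0,"ry": 0,"rz": 0,"jaw": 1}])

```text
clock: 34.85
tool_pos: [0.5231, -0.0211, 0.1602]
eef_rot: [0.799, 0.601, 0.0, 0.0]
contact_force: [4.8, -3.3, -6.7]
opening: 0.289
finger_force: 55.0
```

```bash
python3 -c "
from h import *
report();snapshot('top');report()"
```

```text
t 34.85 pos [ 0.5231 -0.0211  0.1602] yaw 1.2895 tilt [ 0.001 -0.   ] F [ 4.8 -3.3 -6.7] M [-0.63  -1.45   0.307] q [ 0.15  0.71 -0.32  1.95  0.41  0.55 -0.73]
t 34.9 pos [ 0.5231 -0.021   0.1604] yaw 1.2895 tilt [ 0.0011 -0.0001] F [ 4.2 -2.   0.2] M [-0.614 -1.098  0.323] q [ 0.15  0.71 -0.32  1.95  0.41  0.55 -0.73]
```

Under torque the blade and lock bind (Fz dipped to -6.7). Relaxing the torque fully now so the spring can lift it.

Emit:
send_rows(motion=[{"x": 0,"y": 0.06,"z": 0,"rx": 0,"ry": 0,"rz": -0.03,"jaw": 1},{"x": 0,"y": 0,"z": 0,"rx": 0,"ry": 0,"rz": -0.03,"jaw": 1},{"x": 0,"y": 0,"z": 0,"rx": 0,"ry": 0,"rz": -0.02,"jaw": 1},{"x": 0,"y": 0,"z": 0,"rx": 0,"ry": 0,"rz": 0,"jaw": 1},{"x": 0,"y": 0,"z": 0,"rx": 0,"ry": 0,"rz": 0,"jaw": 1}])

```text
clock: 35.4
tool_pos: [0.5228, -0.0205, 0.1608]
eef_rot: [0.774, 0.633, 0.0, -0.0]
contact_force: [1.2, 0.1, 5.3]
opening: 0.292
finger_force: 55.0
```

```bash
python3 -c "
from h import *
report();snapshot('top');report()"
```

```text
t 35.4 pos [ 0.5228 -0.0205  0.1608] yaw 1.3702 tilt [-0.0001  0.0003] F [1.2 0.1 5.3] M [-0.177 -0.366  0.119] q [ 0.16  0.71 -0.35  1.95  0.43  0.56 -0.68]
t 35.45 pos [ 0.5228 -0.0205  0.1608] yaw 1.3702 tilt [-0.0001  0.0003] F [ 1.3 -0.8  5.4] M [-0.145 -0.365  0.077] q [ 0.16  0.71 -0.35  1.95  0.43  0.56 -0.68]
```

Emit:
send_rows(motion=[{"x": 0,"y": 0,"z": -0.1,"rx": 0,"ry": 0,"rz": 0,"jaw": 1},{"x": 0,"y": 0,"z": -0.1,"rx": 0,"ry": 0,"rz": 0,"jaw": 1},{"x": 0,"y": 0,"z": 0,"rx": 0,"ry": 0,"rz": 0,"jaw": 1},{"x": 0,"y": 0,"z": 0,"rx": 0,"ry": 0,"rz": 0,"jaw": 1},{"x": 0,"y": 0,"z": 0,"rx": 0,"ry": 0,"rz": 0,"jaw": 1}])

```text
clock: 35.95
tool_pos: [0.5226, -0.0208, 0.1624]
eef_rot: [0.774, 0.633, -0.0, -0.0]
contact_force: [1.2, 0.1, 1.8]
opening: 0.291
finger_force: 55.0
```

```bash
python3 -c "
from h import *
report();snapshot('top');report()"
```

```text
t 35.95 pos [ 0.5226 -0.0208  0.1624] yaw 1.3699 tilt [-0.0007  0.    ] F [1.2 0.1 1.8] M [ 0.006 -0.269  0.028] q [ 0.16  0.71 -0.35  1.95  0.43  0.56 -0.68]
t 36.0 pos [ 0.5227 -0.0208  0.1625] yaw 1.3699 tilt [-0.0006  0.    ] F [ 0.5 -0.7  1.4] M [ 0.012 -0.271  0.049] q [ 0.16  0.71 -0.35  1.95  0.43  0.56 -0.68]
```

The height reading stays ambiguous, so I'll settle it with the fixed side camera by comparing the disc with its initial, fully raised picture. I'll withdraw and carry the key over to the stand to clear the view.

Emit:
send_rows(motion=[{"x": 0,"y": 0,"z": -0.4,"rx": 0,"ry": 0,"rz": 0,"jaw": 1},{"x": 0,"y": 0,"z": -1,"rx": 0,"ry": 0,"rz": 0,"jaw": 1},{"x": 0,"y": 0,"z": -2,"rx": 0,"ry": 0,"rz": 0,"jaw": 1},{"x": 0,"y": 0,"z": -2.5,"rx": 0,"ry": 0,"rz": 0,"jaw": 1},{"x": -1.5,"y": 0.3,"z": -1.5,"rx": 0,"ry": 0,"rz": 0,"jaw": 1}])

```text
clock: 36.5
tool_pos: [0.5227, -0.0337, 0.2386]
eef_rot: [0.773, 0.634, 0.001, -0.001]
contact_force: [-0.3, -0.3, -0.4]
opening: 0.286
finger_force: 55.0
```

Emit:
send_rows(motion=[{"x": -3,"y": 0.5,"z": 0,"rx": 0,"ry": 0,"rz": 0,"jaw": 1},{"x": -4.4,"y": 0.8,"z": 0,"rx": 0,"ry": 0,"rz": 0,"jaw": 1},{"x": -4.4,"y": 0.8,"z": 0,"rx": 0,"ry": 0,"rz": 0,"jaw": 1},{"x": -4.4,"y": 0.8,"z": 0,"rx": 0,"ry": 0,"rz": 0,"jaw": 1},{"x": -4.4,"y": 0.8,"z": 0,"rx": 0,"ry": 0,"rz": 0,"jaw": 1}])

```text
clock: 37.0
tool_pos: [0.5167, -0.2469, 0.237]
eef_rot: [0.774, 0.633, -0.001, -0.001]
contact_force: [1.5, 0.7, -0.6]
opening: 0.289
finger_force: 55.0
```

Emit:
send_rows(motion=[{"x": -4.2,"y": 0.7,"z": 0,"rx": 0,"ry": 0,"rz": 0,"jaw": 1},{"x": -2.8,"y": 0.4,"z": 0,"rx": 0,"ry": 0,"rz": 0.08,"jaw": 1},{"x": 0,"y": 0,"z": 0,"rx": 0,"ry": 0,"rz": 0.12,"jaw": 1},{"x": 0,"y": 0,"z": 0,"rx": 0,"ry": 0,"rz": 0.13,"jaw": 1},{"x": 0,"y": 0,"z": 0,"rx": 0,"ry": 0,"rz": 0.13,"jaw": 1}])

```text
clock: 37.5
tool_pos: [0.5137, -0.3159, 0.2367]
eef_rot: [0.9, 0.437, -0.0, -0.001]
contact_force: [-0.5, 0.5, -1.5]
opening: 0.291
finger_force: 55.0
```

Emit:
send_rows(motion=[{"x": 0,"y": 0,"z": 0,"rx": 0,"ry": 0,"rz": 0.13,"jaw": 1},{"x": 0,"y": 0,"z": 0,"rx": 0,"ry": 0,"rz": 0.13,"jaw": 1},{"x": 0,"y": 0,"z": 0,"rx": 0,"ry": 0,"rz": 0.13,"jaw": 1},{"x": 0,"y": 0,"z": 0,"rx": 0,"ry": 0,"rz": 0.1,"jaw": 1},{"x": 0,"y": 0,"z": 0,"rx": 0,"ry": 0,"rz": 0.05,"jaw": 1}])

```text
clock: 38.0
tool_pos: [0.5139, -0.3154, 0.2368]
eef_rot: [0.983, 0.182, -0.001, -0.001]
contact_force: [-0.8, 0.3, -1.4]
opening: 0.287
finger_force: 55.0
```

```bash
python3 - <<'E'
from h import *
import pickle
st=report(); goto(st,[.5148,-.3161,.0869])
t=shot('side'); tp=shot('top'); pickle.dump((t,tp),open('end1.pkl','wb'))
a=pickle.load(open('side0.pkl','rb'))
c=w2px(a,[[.5222,-.0203,.101]])[0]; print('lock px side',c,'2mm shift',w2px(a,[[.5222,-.0203,.099]])[0]-c)
def mask(s):
    im=s['img'].astype(float); sat=im[:,:,0]-im[:,:,2]
    return sat
A,B=mask(a),mask(t)
x,y=c.round().astype(int)
for nm,S in (('init',A),('now',B)):
    o=[]
    for k in range(-14,15,4):   # columns: top edge & bottom edge of orange, subpixel at half level
        col=S[y-22:y+25,x+k]; th=40; i=np.nonzero(col>th)[0]
        f=lambda i0,i1:(i0+(th-col[i0])/(col[i1]-col[i0])*(i1-i0))
        o.append((round(f(i[0]-1,i[0])+y-22,2),round(f(i[-1]+1,i[-1])+y-22,2)))
    print(nm,o)
# control: lid shift
ga,gb=a['img'].astype(np.float32).mean(2),t['img'].astype(np.float32).mean(2)
print('ctrl lid corner',cv2.phaseCorrelate(ga[205:265,285:345].copy(),gb[205:265,285:345].copy()))
E
```

```text
t 38.0 pos [ 0.5139 -0.3154  0.2368] yaw 0.3667 tilt [-0.0018  0.0015] F [-0.8  0.3 -1.4] M [-0.005  0.029  0.072] q [ 0.57  0.67 -0.16  1.65  0.14  0.83 -0.86]
tool move cm [[ 0.07  0.13 14.99]]
lock px side [332.81884771 216.25749887] 2mm shift [-0.03352764  0.67615674]Traceback (most recent call last):
  File "<stdin>", line 17, in <module>
IndexError: index 0 is out of bounds for axis 0 with size 0
```

```bash
python3 - <<'E'
from h import *
import pickle
a=pickle.load(open('side0.pkl','rb')); t,_=pickle.load(open('end1.pkl','rb'))
res={}
for nm,s in (('init',a),('now',t)):
    im=s['img'].astype(float); S=im[:,:,0]-im[:,:,2]; R0=S[195:245,300:370]
    S2=cv2.resize(R0,None,fx=8,fy=8,interpolation=cv2.INTER_CUBIC)
    m=(S2>50).astype(np.uint8); c=max(cv2.findContours(m,0,1)[0],key=cv2.contourArea)
    h=cv2.convexHull(c).reshape(-1,2)/8.; H=cv2.fitEllipse((h*8).astype(np.float32))
    print(nm,'max',R0.max(),'bbox',h.min(0)+[300,195],h.max(0)+[300,195],'ell',np.array(H[0])/8+[300,195],np.array(H[1])/8,H[2])
    for x in (320,326,332,338,344):
        col=np.nonzero(m[:, (x-300)*8])[0]; print('  ',x,col.min()/8+195,col.max()/8+195)
ga,gb=a['img'].astype(np.float32).mean(2),t['img'].astype(np.float32).mean(2)
print('ctrl',cv2.phaseCorrelate(ga[225:265,285:345].copy(),gb[225:265,285:345].copy()))
E
```

```text
init max 154.0 bbox [320.    208.875] [347.375 226.5  ] ell [333.58206177 217.82879066] [17.82820892 28.3278389 ] 92.66622161865234
   320 215.0 217.75
   326 210.125 224.875
   332 209.0 226.5
   338 209.75 226.375
   344 212.125 224.125
now max 155.0 bbox [320.   209.75] [347.375 226.5  ] ell [333.58418655 218.17284203] [17.15607262 28.1037178 ] 92.6115493774414
   320 216.0 218.5
   326 210.875 224.875
   332 209.75 226.5
   338 210.375 226.375
   344 212.625 224.125
ctrl ((-0.015994653114606905, -0.004205255927075768), 1.0062493375937145)
```

The side camera is decisive: the disc's far edge sits 0.7 px lower than at the start, with the lid reference unmoved, so the lock is about 2 mm low. It has turned but is likely held by residual friction against the stop. I'll return, insert lightly, wiggle the lock gently to free it, and let it spring up.

Emit:
send_rows(motion=[{"x": 1,"y": -2.4,"z": 0,"rx": 0,"ry": 0,"rz": 0,"jaw": 1},{"x": 1.7,"y": -4.1,"z": 0,"rx": 0,"ry": 0,"rz": 0,"jaw": 1},{"x": 1.8,"y": -4.3,"z": 0,"rx": 0,"ry": 0,"rz": 0,"jaw": 1},{"x": 1.8,"y": -4.3,"z": 0,"rx": 0,"ry": 0,"rz": 0,"jaw": 1},{"x": 1.8,"y": -4.3,"z": 0,"rx": 0,"ry": 0,"rz": 0,"jaw": 1}])

```text
clock: 38.6
tool_pos: [0.5195, -0.1041, 0.2368]
eef_rot: [0.983, 0.184, -0.0, -0.0]
contact_force: [0.7, -0.2, -1.2]
opening: 0.293
finger_force: 55.0
```

Emit:
send_rows(motion=[{"x": 1.8,"y": -4.3,"z": 0,"rx": 0,"ry": 0,"rz": 0,"jaw": 1},{"x": 1.5,"y": -3.5,"z": 0,"rx": 0,"ry": 0,"rz": -0.08,"jaw": 1},{"x": 0,"y": 0,"z": 0,"rx": 0,"ry": 0,"rz": -0.13,"jaw": 1},{"x": 0,"y": 0,"z": 0,"rx": 0,"ry": 0,"rz": -0.14,"jaw": 1},{"x": 0,"y": 0,"z": 0,"rx": 0,"ry": 0,"rz": -0.14,"jaw": 1}])

```text
clock: 39.1
tool_pos: [0.5222, -0.0208, 0.2368]
eef_rot: [0.907, 0.421, -0.001, -0.0]
contact_force: [0.7, 0.1, -0.6]
opening: 0.291
finger_force: 55.0
```

Emit:
send_rows(motion=[{"x": 0,"y": 0,"z": 0,"rx": 0,"ry": 0,"rz": -0.14,"jaw": 1},{"x": 0,"y": 0,"z": 0,"rx": 0,"ry": 0,"rz": -0.14,"jaw": 1},{"x": 0,"y": 0,"z": 0.5,"rx": 0,"ry": 0,"rz": -0.14,"jaw": 1},{"x": 0,"y": 0,"z": 1.2,"rx": 0,"ry": 0,"rz": -0.1,"jaw": 1},{"x": 0,"y": 0,"z": 2,"rx": 0,"ry": 0,"rz": -0.035,"jaw": 1}])

```text
clock: 39.6
tool_pos: [0.5232, -0.0215, 0.2003]
eef_rot: [0.759, 0.651, 0.001, 0.0]
contact_force: [-0.2, -0.3, -1.9]
opening: 0.29
finger_force: 55.0
```

Emit:
send_rows(motion=[{"x": 0,"y": 0,"z": 1.1,"rx": 0,"ry": 0,"rz": 0,"jaw": 1},{"x": 0,"y": 0,"z": 0,"rx": 0,"ry": 0,"rz": 0,"jaw": 1},{"x": 0,"y": 0,"z": 0,"rx": 0,"ry": 0,"rz": 0,"jaw": 1},{"x": 0,"y": 0,"z": 0,"rx": 0,"ry": 0,"rz": 0,"jaw": 1},{"x": 0,"y": 0,"z": 0,"rx": 0,"ry": 0,"rz": 0,"jaw": 1}])

```text
clock: 40.1
tool_pos: [0.5233, -0.0213, 0.1893]
eef_rot: [0.76, 0.65, 0.001, 0.001]
contact_force: [0.1, -0.3, -1.3]
opening: 0.287
finger_force: 55.0
```

```bash
python3 -c "
from h import *
st=report();goto(st,[.5226,-.0207,.166])
s=snapshot('wrist')
g=s['img'][:,:,0].astype(float)
for r in range(180,190,2):
    p=g[r,300:340]; w=np.clip(p.max()*.8-p,0,None); print(r,(w*np.arange(300,340)).sum()/max(w.sum(),1e-6),p.min(),p.max())
"
```

```text
t 40.1 pos [ 0.5233 -0.0213  0.1893] yaw 1.4147 tilt [ 0.0015 -0.0001] F [ 0.1 -0.3 -1.3] M [-0.049 -0.043 -0.025] q [ 0.2   0.67 -0.4   1.93  0.42  0.63 -0.62]
tool move cm [[ 0.05 -0.08  2.33]]
180 0.0 156.0 180.0
182 317.0724368499257 76.0 177.0
184 317.12491325468426 71.0 177.0
186 317.129265770424 70.0 176.0
188 317.11442786069654 66.0 145.0
```

Emit:
send_rows(motion=[{"x": 0.03,"y": -0.1,"z": 0.5,"rx": 0,"ry": 0,"rz": 0,"jaw": 1},{"x": 0,"y": 0,"z": 0.7,"rx": 0,"ry": 0,"rz": 0,"jaw": 1},{"x": 0,"y": 0,"z": 0.7,"rx": 0,"ry": 0,"rz": 0,"jaw": 1},{"x": 0,"y": 0,"z": 0.4,"rx": 0,"ry": 0,"rz": 0,"jaw": 1},{"x": 0,"y": 0,"z": 0.2,"rx": 0,"ry": 0,"rz": 0,"jaw": 1}])

```text
clock: 40.65
tool_pos: [0.5219, -0.0209, 0.1628]
eef_rot: [0.76, 0.65, -0.0, -0.0]
contact_force: [0.0, -0.3, -1.1]
opening: 0.291
finger_force: 55.0
```

Emit:
send_rows(motion=[{"x": 0,"y": 0,"z": 0,"rx": 0,"ry": 0,"rz": -0.02,"jaw": 1},{"x": 0,"y": 0,"z": 0,"rx": 0,"ry": 0,"rz": -0.02,"jaw": 1},{"x": 0,"y": 0,"z": 0,"rx": 0,"ry": 0,"rz": -0.02,"jaw": 1},{"x": 0,"y": 0,"z": 0,"rx": 0,"ry": 0,"rz": -0.01,"jaw": 1},{"x": 0,"y": 0,"z": 0,"rx": 0,"ry": 0,"rz": 0,"jaw": 1}])

```text
clock: 41.15
tool_pos: [0.5223, -0.0209, 0.1637]
eef_rot: [0.737, 0.676, 0.0, 0.0]
contact_force: [1.8, 0.4, -1.3]
opening: 0.294
finger_force: 55.0
```

```bash
python3 -c "
from h import *
report();snapshot('top');report()"
```

```text
t 41.15 pos [ 0.5223 -0.0209  0.1637] yaw 1.485 tilt [0.001  0.0002] F [ 1.8  0.4 -1.3] M [-0.047 -0.457 -0.016] q [ 0.19  0.71 -0.39  1.95  0.47  0.57 -0.6 ]
t 41.2 pos [ 0.5223 -0.0209  0.1637] yaw 1.4847 tilt [0.001  0.0002] F [ 0.2  0.7 -0.9] M [-0.092 -0.372 -0.049] q [ 0.19  0.71 -0.39  1.95  0.47  0.57 -0.6 ]
```

Emit:
send_rows(motion=[{"x": 0,"y": 0,"z": 0,"rx": 0,"ry": 0,"rz": -0.01,"jaw": 1},{"x": 0,"y": 0,"z": 0,"rx": 0,"ry": 0,"rz": -0.01,"jaw": 1},{"x": 0,"y": 0,"z": 0,"rx": 0,"ry": 0,"rz": -0.01,"jaw": 1},{"x": 0,"y": 0,"z": 0,"rx": 0,"ry": 0,"rz": 0,"jaw": 1},{"x": 0,"y": 0,"z": 0,"rx": 0,"ry": 0,"rz": 0,"jaw": 1}])

```text
clock: 41.7
tool_pos: [0.5221, -0.0209, 0.1636]
eef_rot: [0.727, 0.687, 0.0, 0.0]
contact_force: [0.8, 0.0, -0.4]
opening: 0.288
finger_force: 55.0
```

```bash
python3 -c "
from h import *
report();snapshot('top');report()"
```

```text
t 41.7 pos [ 0.5221 -0.0209  0.1636] yaw 1.5147 tilt [0.0005 0.0001] F [ 0.8  0.  -0.4] M [-0.041 -0.453 -0.16 ] q [ 0.19  0.71 -0.4   1.95  0.48  0.58 -0.58]
t 41.75 pos [ 0.5221 -0.0209  0.1636] yaw 1.5148 tilt [ 0.0005 -0.    ] F [ 1.1 -0.4 -0.5] M [-0.03  -0.441 -0.127] q [ 0.19  0.71 -0.4   1.95  0.48  0.58 -0.58]
```

Emit:
send_rows(motion=[{"x": 0,"y": 0,"z": -0.1,"rx": 0,"ry": 0,"rz": 0,"jaw": 1},{"x": 0,"y": 0,"z": -0.1,"rx": 0,"ry": 0,"rz": 0,"jaw": 1},{"x": 0,"y": 0,"z": -0.05,"rx": 0,"ry": 0,"rz": 0.02,"jaw": 1},{"x": 0,"y": 0,"z": 0,"rx": 0,"ry": 0,"rz": 0.03,"jaw": 1},{"x": 0,"y": 0,"z": 0,"rx": 0,"ry": 0,"rz": 0.02,"jaw": 1}])

```text
clock: 42.25
tool_pos: [0.5214, -0.021, 0.166]
eef_rot: [0.751, 0.66, -0.0, -0.0]
contact_force: [0.3, 0.8, -1.7]
opening: 0.293
finger_force: 55.0
```

```bash
python3 -c "
from h import *
report();snapshot('top');report()"
```

```text
t 42.25 pos [ 0.5214 -0.021   0.166 ] yaw 1.4428 tilt [-0.0008 -0.0004] F [ 0.3  0.8 -1.7] M [-0.058 -0.169 -0.037] q [ 0.18  0.7  -0.38  1.95  0.45  0.57 -0.63]
t 42.3 pos [ 0.5214 -0.021   0.166 ] yaw 1.4425 tilt [-0.0009 -0.0005] F [-0.1 -0.  -1. ] M [-0.105 -0.2    0.025] q [ 0.18  0.7  -0.38  1.95  0.45  0.57 -0.63]
```

Emit:
send_rows(motion=[{"x": 0,"y": 0,"z": 0.1,"rx": 0,"ry": 0,"rz": 0,"jaw": 1},{"x": 0,"y": 0,"z": 0.1,"rx": 0,"ry": 0,"rz": 0,"jaw": 1},{"x": 0,"y": 0,"z": 0.05,"rx": 0,"ry": 0,"rz": 0,"jaw": 1},{"x": 0,"y": 0,"z": 0,"rx": 0,"ry": 0,"rz": 0,"jaw": 1},{"x": 0,"y": 0,"z": 0,"rx": 0,"ry": 0,"rz": 0,"jaw": 1}])

```text
clock: 42.8
tool_pos: [0.5217, -0.021, 0.1634]
eef_rot: [0.75, 0.661, -0.0, -0.0]
contact_force: [0.7, 0.1, -1.7]
opening: 0.288
finger_force: 55.0
```

```bash
python3 -c "
from h import *
report();snapshot('top');report()"
```

```text
t 42.8 pos [ 0.5217 -0.021   0.1634] yaw 1.4449 tilt [-0.0005 -0.0001] F [ 0.7  0.1 -1.7] M [-0.055 -0.06  -0.048] q [ 0.18  0.71 -0.38  1.95  0.46  0.57 -0.63]
t 42.85 pos [ 0.5217 -0.0209  0.1635] yaw 1.4449 tilt [-0.0003 -0.0001] F [ 1.1  0.3 -1.9] M [-0.069 -0.133  0.03 ] q [ 0.18  0.71 -0.38  1.95  0.46  0.57 -0.63]
```

Still low. The next try is moderate clockwise torque while drawing the key upward, so blade friction helps lift the lock instead of holding it down.

Emit:
send_rows(motion=[{"x": 0,"y": 0.03,"z": 0,"rx": 0,"ry": 0,"rz": 0.05,"jaw": 1},{"x": 0,"y": 0.03,"z": 0,"rx": 0,"ry": 0,"rz": 0.05,"jaw": 1},{"x": 0,"y": 0,"z": 0,"rx": 0,"ry": 0,"rz": 0.025,"jaw": 1},{"x": 0,"y": 0,"z": 0,"rx": 0,"ry": 0,"rz": 0,"jaw": 1},{"x": 0,"y": 0,"z": 0,"rx": 0,"ry": 0,"rz": 0,"jaw": 1}])

```text
clock: 43.35
tool_pos: [0.5229, -0.0212, 0.1636]
eef_rot: [0.79, 0.613, 0.0, 0.0]
contact_force: [1.2, -0.8, -2.3]
opening: 0.288
finger_force: 55.0
```

```bash
python3 -c "
from h import *
report();snapshot('top');report()"
```

```text
t 43.35 pos [ 0.5229 -0.0212  0.1636] yaw 1.3206 tilt [ 0.0009 -0.0002] F [ 1.2 -0.8 -2.3] M [-0.299 -0.566  0.14 ] q [ 0.16  0.7  -0.34  1.95  0.42  0.56 -0.72]
t 43.4 pos [ 0.5229 -0.0212  0.1636] yaw 1.3204 tilt [ 0.0009 -0.0002] F [ 2.6 -1.  -2.8] M [-0.376 -0.549  0.143] q [ 0.16  0.7  -0.34  1.95  0.42  0.56 -0.72]
```

Emit:
send_rows(motion=[{"x": 0,"y": 0,"z": -0.1,"rx": 0,"ry": 0,"rz": 0,"jaw": 1},{"x": 0,"y": 0,"z": -0.1,"rx": 0,"ry": 0,"rz": 0,"jaw": 1},{"x": 0,"y": 0,"z": -0.1,"rx": 0,"ry": 0,"rz": 0,"jaw": 1},{"x": 0,"y": 0,"z": 0,"rx": 0,"ry": 0,"rz": 0,"jaw": 1},{"x": 0,"y": 0,"z": 0,"rx": 0,"ry": 0,"rz": 0,"jaw": 1}])

```text
clock: 43.9
tool_pos: [0.5228, -0.0209, 0.1667]
eef_rot: [0.79, 0.613, 0.0, 0.0]
contact_force: [2.6, -1.0, -2.5]
opening: 0.288
finger_force: 55.0
```

```bash
python3 -c "
from h import *
report();snapshot('top');report()"
```

```text
t 43.9 pos [ 0.5228 -0.0209  0.1667] yaw 1.3199 tilt [0.0008 0.0002] F [ 2.6 -1.  -2.5] M [-0.19  -0.857  0.063] q [ 0.16  0.7  -0.34  1.95  0.42  0.57 -0.71]
t 43.95 pos [ 0.5228 -0.0209  0.1667] yaw 1.3199 tilt [0.0008 0.0001] F [ 2.5 -0.5 -1.2] M [-0.197 -0.807  0.124] q [ 0.16  0.7  -0.34  1.95  0.42  0.57 -0.71]
```

Emit:
send_rows(motion=[{"x": 0,"y": 0,"z": 0,"rx": 0,"ry": 0,"rz": -0.05,"jaw": 1},{"x": 0,"y": 0,"z": 0.1,"rx": 0,"ry": 0,"rz": -0.02,"jaw": 1},{"x": 0,"y": 0,"z": 0.1,"rx": 0,"ry": 0,"rz": 0,"jaw": 1},{"x": 0,"y": 0,"z": 0.1,"rx": 0,"ry": 0,"rz": 0,"jaw": 1},{"x": 0,"y": 0,"z": 0,"rx": 0,"ry": 0,"rz": 0,"jaw": 1}])

```text
clock: 44.45
tool_pos: [0.5221, -0.021, 0.1633]
eef_rot: [0.768, 0.64, -0.0, -0.0]
contact_force: [0.4, 0.3, -1.6]
opening: 0.285
finger_force: 55.0
```

```bash
python3 -c "
from h import *
report();snapshot('top');report()"
```

```text
t 44.45 pos [ 0.5221 -0.021   0.1633] yaw 1.3893 tilt [-0.0008 -0.0001] F [ 0.4  0.3 -1.6] M [-0.067 -0.282  0.068] q [ 0.17  0.71 -0.36  1.95  0.44  0.56 -0.67]
t 44.5 pos [ 0.5221 -0.021   0.1633] yaw 1.3895 tilt [-0.0008 -0.0001] F [ 0.6  0.3 -2. ] M [-0.041 -0.246 -0.01 ] q [ 0.17  0.71 -0.36  1.95  0.44  0.56 -0.67]
```

Emit:
send_rows(motion=[{"x": 0,"y": 0.02,"z": 0.08,"rx": 0,"ry": 0,"rz": 0.05,"jaw": 1},{"x": 0,"y": 0.02,"z": 0,"rx": 0,"ry": 0,"rz": 0.05,"jaw": 1},{"x": 0,"y": 0.02,"z": 0,"rx": 0,"ry": 0,"rz": 0.03,"jaw": 1},{"x": 0,"y": 0,"z": 0,"rx": 0,"ry": 0,"rz": 0.02,"jaw": 1},{"x": 0,"y": 0,"z": 0,"rx": 0,"ry": 0,"rz": 0,"jaw": 1}])

```text
clock: 45.0
tool_pos: [0.5238, -0.0214, 0.1629]
eef_rot: [0.814, 0.581, 0.0, 0.001]
contact_force: [2.5, -1.2, -0.9]
opening: 0.29
finger_force: 55.1
```

```bash
python3 -c "
from h import *
report();snapshot('top');report()"
```

```text
t 45.0 pos [ 0.5238 -0.0214  0.1629] yaw 1.2403 tilt [ 0.0015 -0.0005] F [ 2.5 -1.2 -0.9] M [-0.509 -1.004  0.42 ] q [ 0.15  0.7  -0.32  1.95  0.4   0.55 -0.77]
t 45.05 pos [ 0.5238 -0.0214  0.1629] yaw 1.2405 tilt [ 0.0015 -0.0004] F [ 4.3 -2.1 -1.8] M [-0.605 -1.021  0.447] q [ 0.15  0.7  -0.32  1.95  0.4   0.55 -0.77]
```

Emit:
send_rows(motion=[{"x": 0,"y": 0,"z": -0.08,"rx": 0,"ry": 0,"rz": 0,"jaw": 1},{"x": 0,"y": 0,"z": -0.08,"rx": 0,"ry": 0,"rz": 0,"jaw": 1},{"x": 0,"y": 0,"z": 0,"rx": 0,"ry": 0,"rz": 0,"jaw": 1},{"x": 0,"y": 0,"z": 0,"rx": 0,"ry": 0,"rz": 0,"jaw": 1},{"x": 0,"y": 0,"z": 0,"rx": 0,"ry": 0,"rz": 0,"jaw": 1}])

```text
clock: 45.55
tool_pos: [0.5235, -0.0218, 0.1638]
eef_rot: [0.814, 0.581, 0.0, 0.0]
contact_force: [4.8, -2.7, -7.0]
opening: 0.291
finger_force: 55.1
```

```bash
python3 -c "
from h import *
report();snapshot('top');report()"
```

```text
t 45.55 pos [ 0.5235 -0.0218  0.1638] yaw 1.2398 tilt [ 0.0005 -0.0004] F [ 4.8 -2.7 -7. ] M [-0.662 -1.372  0.398] q [ 0.15  0.7  -0.32  1.95  0.4   0.55 -0.77]
t 45.6 pos [ 0.5235 -0.0219  0.1638] yaw 1.2398 tilt [ 0.0005 -0.0005] F [ 3.7 -2.5 -7.1] M [-0.683 -1.411  0.432] q [ 0.15  0.7  -0.32  1.95  0.4   0.55 -0.77]
```

Emit:
send_rows(motion=[{"x": 0,"y": 0,"z": -0.1,"rx": 0,"ry": 0,"rz": 0,"jaw": 1},{"x": 0,"y": 0,"z": -0.1,"rx": 0,"ry": 0,"rz": 0,"jaw": 1},{"x": 0,"y": 0,"z": 0,"rx": 0,"ry": 0,"rz": 0,"jaw": 1},{"x": 0,"y": 0,"z": 0,"rx": 0,"ry": 0,"rz": 0,"jaw": 1},{"x": 0,"y": 0,"z": 0,"rx": 0,"ry": 0,"rz": 0,"jaw": 1}])

```text
clock: 46.1
tool_pos: [0.5234, -0.0218, 0.1656]
eef_rot: [0.814, 0.581, -0.0, 0.0]
contact_force: [5.8, -2.0, -9.7]
opening: 0.29
finger_force: 55.1
```

```bash
python3 -c "
from h import *
report();snapshot('top');report()"
```

```text
t 46.1 pos [ 0.5234 -0.0218  0.1656] yaw 1.2397 tilt [ 0.0002 -0.0003] F [ 5.8 -2.  -9.7] M [-0.722 -1.501  0.37 ] q [ 0.15  0.7  -0.32  1.95  0.39  0.56 -0.77]
t 46.15 pos [ 0.5234 -0.0218  0.1656] yaw 1.2397 tilt [ 0.0002 -0.0003] F [  5.4  -2.1 -10.1] M [-0.741 -1.508  0.395] q [ 0.15  0.7  -0.32  1.95  0.39  0.56 -0.77]
```

Emit:
send_rows(motion=[{"x": 0,"y": -0.02,"z": 0,"rx": 0,"ry": 0,"rz": -0.05,"jaw": 1},{"x": 0,"y": -0.02,"z": 0,"rx": 0,"ry": 0,"rz": -0.05,"jaw": 1},{"x": 0,"y": -0.02,"z": 0.05,"rx": 0,"ry": 0,"rz": -0.04,"jaw": 1},{"x": 0,"y": 0,"z": 0.05,"rx": 0,"ry": 0,"rz": 0,"jaw": 1},{"x": 0,"y": 0,"z": 0,"rx": 0,"ry": 0,"rz": 0,"jaw": 1}])

```text
clock: 46.65
tool_pos: [0.5221, -0.0208, 0.1653]
eef_rot: [0.772, 0.636, -0.0, -0.0]
contact_force: [1.7, -0.1, -1.9]
opening: 0.29
finger_force: 55.0
```

```bash
python3 -c "
from h import *
report();snapshot('top');report()"
```

```text
t 46.65 pos [ 0.5221 -0.0208  0.1653] yaw 1.3788 tilt [-0.0007  0.0002] F [ 1.7 -0.1 -1.9] M [-0.006 -0.453  0.063] q [ 0.17  0.7  -0.36  1.95  0.44  0.57 -0.67]
t 46.7 pos [ 0.5222 -0.0208  0.1653] yaw 1.379 tilt [-0.0006  0.0002] F [ 1.8 -0.4 -0.7] M [-0.12  -0.398  0.045] q [ 0.17  0.7  -0.36  1.95  0.44  0.57 -0.67]
```

Emit:
send_rows(motion=[{"x": 0,"y": 0,"z": 0.05,"rx": 0,"ry": 0,"rz": 0,"jaw": 1},{"x": 0,"y": 0,"z": 0.05,"rx": 0,"ry": 0,"rz": 0,"jaw": 1},{"x": 0,"y": 0,"z": 0,"rx": 0,"ry": 0,"rz": 0,"jaw": 1},{"x": 0,"y": 0,"z": 0,"rx": 0,"ry": 0,"rz": 0,"jaw": 1},{"x": 0,"y": 0,"z": 0,"rx": 0,"ry": 0,"rz": 0,"jaw": 1}])

```text
clock: 47.2
tool_pos: [0.5222, -0.021, 0.1642]
eef_rot: [0.771, 0.636, -0.0, -0.0]
contact_force: [0.1, 0.1, -1.6]
opening: 0.29
finger_force: 55.0
```

```bash
python3 -c "
from h import *
report();snapshot('top');report()"
```

```text
t 47.2 pos [ 0.5222 -0.021   0.1642] yaw 1.3798 tilt [-0.0006 -0.0001] F [ 0.1  0.1 -1.6] M [ 0.006 -0.187 -0.016] q [ 0.17  0.7  -0.36  1.95  0.44  0.57 -0.67]
t 47.25 pos [ 0.5222 -0.021   0.1642] yaw 1.3798 tilt [-0.0006 -0.0001] F [ 0.5  0.3 -1.6] M [ 0.021 -0.194  0.013] q [ 0.17  0.7  -0.36  1.95  0.44  0.57 -0.67]
```

Emit:
send_rows(motion=[{"x": 0,"y": 0,"z": 0.1,"rx": 0,"ry": 0,"rz": -0.035,"jaw": 1},{"x": 0,"y": 0.1,"z": 0,"rx": 0,"ry": 0,"rz": 0,"jaw": 1},{"x": 0,"y": 0.1,"z": 0,"rx": 0,"ry": 0,"rz": 0,"jaw": 1},{"x": 0,"y": 0.1,"z": 0,"rx": 0,"ry": 0,"rz": 0,"jaw": 1},{"x": 0,"y": 0.1,"z": 0,"rx": 0,"ry": 0,"rz": 0,"jaw": 1}])

```text
clock: 47.75
tool_pos: [0.524, -0.0211, 0.1637]
eef_rot: [0.76, 0.65, -0.002, -0.001]
contact_force: [-4.2, 1.4, 8.8]
opening: 0.289
finger_force: 55.0
```

```bash
python3 -c "
from h import *
report()"
```

```text
t 47.75 pos [ 0.524  -0.0211  0.1637] yaw 1.4165 tilt [-0.0045 -0.0004] F [-4.2  1.4  8.8] M [0.287 1.219 0.031] q [ 0.18  0.71 -0.37  1.94  0.45  0.58 -0.65]
```

Emit:
send_rows(motion=[{"x": 0,"y": 0,"z": -0.1,"rx": 0,"ry": 0,"rz": 0,"jaw": 1},{"x": 0,"y": 0,"z": -0.1,"rx": 0,"ry": 0,"rz": 0,"jaw": 1},{"x": 0,"y": 0,"z": -0.1,"rx": 0,"ry": 0,"rz": 0,"jaw": 1},{"x": 0,"y": 0,"z": -0.1,"rx": 0,"ry": 0,"rz": 0,"jaw": 1},{"x": 0,"y": 0,"z": 0,"rx": 0,"ry": 0,"rz": 0,"jaw": 1}])

```text
clock: 48.25
tool_pos: [0.5243, -0.0219, 0.1666]
eef_rot: [0.76, 0.65, -0.002, -0.001]
contact_force: [-6.2, 2.0, -1.3]
opening: 0.29
finger_force: 55.0
```

```bash
python3 -c "
from h import *
report();snapshot('top');report()"
```

```text
t 48.25 pos [ 0.5243 -0.0219  0.1666] yaw 1.4148 tilt [-0.0048 -0.0008] F [-6.2  2.  -1.3] M [ 0.348  1.439 -0.113] q [ 0.18  0.7  -0.37  1.94  0.44  0.59 -0.64]
t 48.3 pos [ 0.5242 -0.0219  0.1666] yaw 1.4148 tilt [-0.0048 -0.0008] F [-6.   1.7 -1.7] M [ 0.307  1.467 -0.11 ] q [ 0.18  0.7  -0.37  1.94  0.44  0.59 -0.64]
```

Emit:
send_rows(motion=[{"x": 0,"y": -0.2,"z": 0,"rx": 0,"ry": 0,"rz": 0,"jaw": 1},{"x": 0,"y": -0.2,"z": 0,"rx": 0,"ry": 0,"rz": 0,"jaw": 1},{"x": 0,"y": 0,"z": 0.15,"rx": 0,"ry": 0,"rz": 0,"jaw": 1},{"x": 0,"y": 0,"z": 0.1,"rx": 0,"ry": 0,"rz": 0,"jaw": 1},{"x": 0,"y": 0,"z": 0,"rx": 0,"ry": 0,"rz": 0,"jaw": 1}])

```text
clock: 48.8
tool_pos: [0.5235, -0.021, 0.165]
eef_rot: [0.76, 0.65, 0.001, 0.001]
contact_force: [-1.1, -0.2, -0.7]
opening: 0.293
finger_force: 55.0
```

```bash
python3 -c "
from h import *
report();snapshot('top');report()"
```

```text
t 48.8 pos [ 0.5235 -0.021   0.165 ] yaw 1.4148 tilt [0.002  0.0001] F [-1.1 -0.2 -0.7] M [-0.07   0.016 -0.041] q [ 0.18  0.7  -0.37  1.95  0.45  0.57 -0.65]
t 48.85 pos [ 0.5235 -0.021   0.165 ] yaw 1.4148 tilt [0.002  0.0001] F [ 0.4  0.8 -1.2] M [-0.059  0.023  0.011] q [ 0.18  0.7  -0.37  1.95  0.45  0.57 -0.65]
```

At z = .1637 the floor pushed back with 10 N, so the lock seems to have popped up during the centring shift. I'll confirm with a gentle touch.

Emit:
send_rows(motion=[{"x": 0,"y": 0,"z": 0.05,"rx": 0,"ry": 0,"rz": 0,"jaw": 1},{"x": 0,"y": 0,"z": 0.05,"rx": 0,"ry": 0,"rz": 0,"jaw": 1},{"x": 0,"y": 0,"z": 0.05,"rx": 0,"ry": 0,"rz": 0,"jaw": 1},{"x": 0,"y": 0,"z": 0,"rx": 0,"ry": 0,"rz": 0,"jaw": 1},{"x": 0,"y": 0,"z": 0,"rx": 0,"ry": 0,"rz": 0,"jaw": 1}])

```text
clock: 49.35
tool_pos: [0.5232, -0.0209, 0.1638]
eef_rot: [0.76, 0.65, 0.001, 0.001]
contact_force: [-0.7, -1.0, 4.4]
opening: 0.29
finger_force: 55.0
```

```bash
python3 -c "
from h import *
report();snapshot('top');report()"
```

```text
t 49.35 pos [ 0.5232 -0.0209  0.1638] yaw 1.4149 tilt [0.0017 0.    ] F [-0.7 -1.   4.4] M [-0.072 -0.037  0.014] q [ 0.18  0.71 -0.37  1.95  0.45  0.57 -0.65]
t 49.4 pos [ 0.5232 -0.0209  0.1638] yaw 1.4148 tilt [0.0017 0.0001] F [ 0.5 -0.7  4.8] M [ 0.013 -0.013  0.014] q [ 0.18  0.71 -0.37  1.95  0.45  0.57 -0.65]
```

Emit:
send_rows(motion=[{"x": 0,"y": 0,"z": -0.4,"rx": 0,"ry": 0,"rz": 0,"jaw": 1},{"x": 0,"y": 0,"z": -1,"rx": 0,"ry": 0,"rz": 0,"jaw": 1},{"x": 0,"y": 0,"z": -2,"rx": 0,"ry": 0,"rz": 0,"jaw": 1},{"x": 0,"y": 0,"z": -2.5,"rx": 0,"ry": 0,"rz": 0,"jaw": 1},{"x": -1.5,"y": 0.3,"z": -1.5,"rx": 0,"ry": 0,"rz": 0,"jaw": 1}])

```text
clock: 49.9
tool_pos: [0.5236, -0.0338, 0.2394]
eef_rot: [0.759, 0.651, 0.002, -0.0]
contact_force: [0.8, -0.8, -0.8]
opening: 0.295
finger_force: 55.0
```

Emit:
send_rows(motion=[{"x": -3,"y": 0.6,"z": 0,"rx": 0,"ry": 0,"rz": 0,"jaw": 1},{"x": -4.4,"y": 0.9,"z": 0,"rx": 0,"ry": 0,"rz": 0,"jaw": 1},{"x": -4.4,"y": 0.9,"z": 0,"rx": 0,"ry": 0,"rz": 0,"jaw": 1},{"x": -4.4,"y": 0.9,"z": 0,"rx": 0,"ry": 0,"rz": 0,"jaw": 1},{"x": -4.4,"y": 0.9,"z": 0,"rx": 0,"ry": 0,"rz": 0,"jaw": 1}])

```text
clock: 50.4
tool_pos: [0.5321, -0.2481, 0.2378]
eef_rot: [0.76, 0.65, -0.0, -0.0]
contact_force: [0.5, 0.7, -1.5]
opening: 0.293
finger_force: 55.0
```

Emit:
send_rows(motion=[{"x": -4.2,"y": 0.9,"z": 0,"rx": 0,"ry": 0,"rz": 0,"jaw": 1},{"x": -2.8,"y": 0.5,"z": 0,"rx": 0,"ry": 0,"rz": 0.08,"jaw": 1},{"x": 0,"y": 0,"z": 0,"rx": 0,"ry": 0,"rz": 0.13,"jaw": 1},{"x": 0,"y": 0,"z": 0,"rx": 0,"ry": 0,"rz": 0.14,"jaw": 1},{"x": 0,"y": 0,"z": 0,"rx": 0,"ry": 0,"rz": 0.14,"jaw": 1}])

```text
clock: 50.9
tool_pos: [0.5351, -0.3177, 0.2375]
eef_rot: [0.896, 0.443, 0.0, -0.001]
contact_force: [1.0, 0.6, -0.5]
opening: 0.291
finger_force: 55.0
```

Emit:
send_rows(motion=[{"x": 0,"y": 0,"z": 0,"rx": 0,"ry": 0,"rz": 0.14,"jaw": 1},{"x": 0,"y": 0,"z": 0,"rx": 0,"ry": 0,"rz": 0.14,"jaw": 1},{"x": 0,"y": 0,"z": 0,"rx": 0,"ry": 0,"rz": 0.13,"jaw": 1},{"x": 0,"y": 0,"z": 0,"rx": 0,"ry": 0,"rz": 0.1,"jaw": 1},{"x": 0,"y": 0,"z": 0,"rx": 0,"ry": 0,"rz": 0.045,"jaw": 1}])

```text
clock: 51.4
tool_pos: [0.5353, -0.3172, 0.2376]
eef_rot: [0.983, 0.183, -0.0, -0.0]
contact_force: [-0.4, 0.7, -1.0]
opening: 0.292
finger_force: 55.0
```

```bash
python3 - <<'E'
from h import *
import pickle
st=report(); goto(st,[.5148,-.3161,.0869])
a=pickle.load(open('side0.pkl','rb')); b=pickle.load(open('end1.pkl','rb'))[0]; t=shot('side')
for nm,s in (('init',a),('before',b),('now',t)):
    im=s['img'].astype(float); S=im[:,:,0]-im[:,:,2]; R0=S[195:245,300:370]
    m=(cv2.resize(R0,None,fx=8,fy=8,interpolation=cv2.INTER_CUBIC)>50).astype(np.uint8)
    print(nm,[np.nonzero(m[:,(x-300)*8])[0].min()/8+195 for x in (322,324,326,328,330,332,334,336,338,340,342,344)])
E
```

```text
t 51.4 pos [ 0.5353 -0.3172  0.2376] yaw 0.3672 tilt [-0.0005  0.0007] F [-0.4  0.7 -1. ] M [ 0.056 -0.038  0.003] q [ 0.56  0.7  -0.17  1.59  0.15  0.87 -0.87]
tool move cm [[-1.87 -0.82 15.07]]
init [np.float64(212.25), np.float64(211.25), np.float64(210.125), np.float64(209.75), np.float64(209.25), np.float64(209.0), np.float64(209.0), np.float64(209.375), np.float64(209.75), np.float64(210.125), np.float64(211.0), np.float64(212.125)]
before [np.float64(212.875), np.float64(211.625), np.float64(210.875), np.float64(210.25), np.float64(209.875), np.float64(209.75), np.float64(209.75), np.float64(209.875), np.float64(210.375), np.float64(211.5), np.float64(211.75), np.float64(212.625)]
now [np.float64(212.75), np.float64(211.125), np.float64(210.375), np.float64(209.875), np.float64(209.625), np.float64(209.5), np.float64(209.375), np.float64(209.625), np.float64(209.75), np.float64(211.125), np.float64(211.25), np.float64(212.375)]
```

The lock is now about 0.8 mm from full height: the side camera shows 0.3 px, and the floor touch at .1638 agrees. That is in the seat, z ≈ 0.100. Now the stand.

Emit:
send_rows(motion=[{"x": -0.9,"y": -0.4,"z": 0,"rx": 0,"ry": 0,"rz": 0,"jaw": 1},{"x": -0.97,"y": -0.42,"z": 1,"rx": 0,"ry": 0,"rz": 0,"jaw": 1},{"x": 0,"y": 0,"z": 3,"rx": 0,"ry": 0,"rz": 0,"jaw": 1},{"x": 0,"y": 0,"z": 4,"rx": 0,"ry": 0,"rz": 0,"jaw": 1},{"x": 0,"y": 0,"z": 2.8,"rx": 0,"ry": 0,"rz": 0,"jaw": 1}])

```text
clock: 51.95
tool_pos: [0.5134, -0.3164, 0.1278]
eef_rot: [0.983, 0.184, -0.001, -0.001]
contact_force: [-0.3, 0.6, -1.4]
opening: 0.29
finger_force: 55.0
```

Emit:
send_rows(motion=[{"x": 0,"y": 0,"z": 0,"rx": 0,"ry": 0,"rz": 0,"jaw": 1},{"x": 0,"y": 0,"z": 0,"rx": 0,"ry": 0,"rz": 0,"jaw": 1},{"x": 0,"y": 0,"z": 0,"rx": 0,"ry": 0,"rz": 0,"jaw": 1},{"x": 0,"y": 0,"z": 0,"rx": 0,"ry": 0,"rz": 0,"jaw": 1},{"x": 0,"y": 0,"z": 0,"rx": 0,"ry": 0,"rz": 0,"jaw": 1}])

```text
clock: 52.45
tool_pos: [0.5159, -0.3171, 0.1307]
eef_rot: [0.983, 0.184, 0.001, 0.001]
contact_force: [-0.4, 0.9, -1.2]
opening: 0.29
finger_force: 55.0
```

```bash
python3 -c "
from h import *
st=report();goto(st,[.5148,-.3161,.0869])"
```

```text
t 52.45 pos [ 0.5159 -0.3171  0.1307] yaw 0.3699 tilt [ 0.0021 -0.0012] F [-0.4  0.9 -1.2] M [ 0.043 -0.012  0.054] q [ 0.56  0.82 -0.15  1.73  0.19  0.61 -0.9 ]
tool move cm [[-0.07 -0.14  4.38]]
```

Within 1.5 mm of the picked-up pose; a small correction, then lower.

Emit:
send_rows(motion=[{"x": -0.05,"y": -0.1,"z": 1,"rx": 0,"ry": 0,"rz": 0,"jaw": 1},{"x": 0,"y": 0,"z": 1.2,"rx": 0,"ry": 0,"rz": 0,"jaw": 1},{"x": 0,"y": 0,"z": 1,"rx": 0,"ry": 0,"rz": 0,"jaw": 1},{"x": 0,"y": 0,"z": 0.7,"rx": 0,"ry": 0,"rz": 0,"jaw": 1},{"x": 0,"y": 0,"z": 0.35,"rx": 0,"ry": 0,"rz": 0,"jaw": 1}])

```text
clock: 52.95
tool_pos: [0.5136, -0.3155, 0.0867]
eef_rot: [0.983, 0.184, -0.001, -0.001]
contact_force: [-7.8, 4.1, 30.5]
opening: 0.291
finger_force: 55.0
```

Emit:
send_rows(motion=[{"x": 0,"y": 0,"z": 0.1,"rx": 0,"ry": 0,"rz": 0,"jaw": 1},{"x": 0,"y": 0,"z": 0.05,"rx": 0,"ry": 0,"rz": 0,"jaw": 1},{"x": 0,"y": 0,"z": 0,"rx": 0,"ry": 0,"rz": 0,"jaw": 1},{"x": 0,"y": 0,"z": 0,"rx": 0,"ry": 0,"rz": 0,"jaw": 1},{"x": 0,"y": 0,"z": 0,"rx": 0,"ry": 0,"rz": 0,"jaw": 1}])

```text
clock: 53.45
tool_pos: [0.5136, -0.3155, 0.0868]
eef_rot: [0.983, 0.184, -0.001, -0.0]
contact_force: [-4.5, 3.4, 14.2]
opening: 0.287
finger_force: 55.0
```

```bash
python3 -c "
from h import *
st=report();goto(st,[.5148,-.3161,.0869])"
```

```text
t 53.45 pos [ 0.5136 -0.3155  0.0868] yaw 0.3699 tilt [-0.0015  0.0003] F [-4.5  3.4 14.2] M [0.615 1.004 0.011] q [ 0.55  0.88 -0.13  1.75  0.2   0.52 -0.91]
tool move cm [[ 0.09  0.1  -0.01]]
```

The key is seated at the same height as when picked up. Unload, open, and retreat straight up.

Emit:
send_rows(motion=[{"x": 0,"y": 0,"z": -0.15,"rx": 0,"ry": 0,"rz": 0,"jaw": 1},{"x": 0,"y": 0,"z": 0,"rx": 0,"ry": 0,"rz": 0,"jaw": 3.2},{"x": 0,"y": 0,"z": 0,"rx": 0,"ry": 0,"rz": 0,"jaw": 5},{"x": 0,"y": 0,"z": 0,"rx": 0,"ry": 0,"rz": 0,"jaw": 7},{"x": 0,"y": 0,"z": 0,"rx": 0,"ry": 0,"rz": 0,"jaw": 7}], grip_force=10)

```text
clock: 53.95
tool_pos: [0.5144, -0.316, 0.0866]
eef_rot: [0.983, 0.184, -0.0, -0.0]
contact_force: [0.0, -0.7, 0.3]
opening: 0.614
finger_force: 0.0
```

Emit:
send_rows(motion=[{"x": 0,"y": 0,"z": 0,"rx": 0,"ry": 0,"rz": 0,"jaw": 8},{"x": 0,"y": 0,"z": -1,"rx": 0,"ry": 0,"rz": 0,"jaw": 8},{"x": 0,"y": 0,"z": -2.5,"rx": 0,"ry": 0,"rz": 0,"jaw": 8},{"x": 0,"y": 0,"z": -4,"rx": 0,"ry": 0,"rz": 0,"jaw": 8},{"x": 0,"y": 0,"z": -4,"rx": 0,"ry": 0,"rz": 0,"jaw": 8}])

```text
clock: 54.45
tool_pos: [0.514, -0.3158, 0.2034]
eef_rot: [0.983, 0.184, -0.0, -0.0]
contact_force: [0.9, -0.4, -0.4]
opening: 0.908
finger_force: 0.0
```

Emit:
send_rows(motion=[{"x": -1,"y": 0,"z": -3,"rx": 0,"ry": 0,"rz": 0,"jaw": 8},{"x": -2,"y": 0,"z": -1,"rx": 0,"ry": 0,"rz": 0,"jaw": 8},{"x": -2,"y": 0,"z": 0,"rx": 0,"ry": 0,"rz": 0,"jaw": 8},{"x": 0,"y": 0,"z": 0,"rx": 0,"ry": 0,"rz": 0,"jaw": 8},{"x": 0,"y": 0,"z": 0,"rx": 0,"ry": 0,"rz": 0,"jaw": 8}])

```text
clock: 54.95
tool_pos: [0.4682, -0.3339, 0.2423]
eef_rot: [0.983, 0.184, 0.0, 0.0]
contact_force: [0.6, 0.7, 0.7]
opening: 0.905
finger_force: 0.0
```

```bash
python3 - <<'E'
from h import *
import pickle
st=report(); print(st['opening'])
s=shot('wrist'); hsv=cv2.cvtColor(s['img'][:,:,::-1].copy(),cv2.COLOR_BGR2HSV)
m=cv2.inRange(hsv,(20,120,130),(35,255,255)); m[230:]=0
c=max(cv2.findContours(m,0,1)[0],key=cv2.contourArea); r=cv2.minAreaRect(c); P=px2w(s,cv2.boxPoints(r),.127); print('key top',r,P.mean(0),[round(float(np.linalg.norm(P[i]-P[i-1])),4) for i in range(4)])
a=pickle.load(open('side0.pkl','rb')); t=shot('side')
for nm,q in (('init',a),('now',t)):
    im=q['img'].astype(float); S=im[:,:,0]-im[:,:,2]; R0=S[195:245,300:370]
    m=(cv2.resize(R0,None,fx=8,fy=8,interpolation=cv2.INTER_CUBIC)>50).astype(np.uint8)
    print(nm,[float(np.nonzero(m[:,(x-300)*8])[0].min()/8+195) for x in (324,326,328,330,332,334,336,338,342,344)])
    h=cv2.cvtColor(q['img'][:,:,::-1].copy(),cv2.COLOR_BGR2HSV); y=cv2.inRange(h[150:215,365:400],(20,120,60),(35,255,255)); ys,xs=np.nonzero(y); print('  key side bbox',xs.min()+365,xs.max()+365,ys.min()+150,ys.max()+150)
E
```

```text
t 54.95 pos [ 0.4682 -0.3339  0.2423] yaw 0.3694 tilt [0.001 0.   ] F [0.6 0.7 0.7] M [ 0.03  -0.103  0.009] q [ 0.65  0.63 -0.19  1.73  0.15  0.79 -0.81]
0.9050386936325758
key top ((318.5, 142.5), (61.0, 31.0), 90.0) [ 0.51358209 -0.31560563  0.127     ] [0.0481, 0.0241, 0.0481, 0.0255]
init [211.25, 210.125, 209.75, 209.25, 209.0, 209.0, 209.375, 209.75, 211.0, 212.125]
  key side bbox 372 389 162 186
now [211.125, 210.375, 209.875, 209.625, 209.5, 209.375, 209.625, 209.75, 211.25, 212.375]
  key side bbox 372 390 162 187
```

```bash
python3 -c "
from plant import *
print(finish_job())"
```

```text
the job is handed in; nothing more can be done
None
```

I handed the job in at about 55 s, with the lid locked and the yellow key standing back in its stand, but I got no verdict back. The lock turned about 1.62 rad and rests roughly 0.6–0.9 mm below full height (limit 2 mm). It first stuck about 2 mm low, and freeing it took several more tries at up to about 0.45 N m, so it was not the light single turn you asked for.

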